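# Put the washed-up pile away

### The arm

A 6-joint arm with a two-finger parallel gripper is mounted at the origin on the work surface. World frame = base frame: x ahead of the robot, y to its left, z up, the work surface at z = 0. Lengths are in m, angles in degrees, forces in N, time in s.
With the tool pointing down it reaches from about 0.4 to 0.825 m from the base axis. Payload 7 kg.
Tool frame: the origin (TCP) lies between the finger pads; the fingertips stand 14 mm ahead of it and the grasp point (between the pads) lies 5 mm behind it (r.tips_ahead is the distance from the TCP to the fingertips, in m); z points along the fingers, y is the direction in which the jaws open and shut (so a half turn about z gives the same grasp; the last joint's range is limited). The gripper opens to 88 mm and grips with 3 to 60 N. Pads are 19 mm wide; open, the fingers measure 130 mm over their backs; the gripper's body (78 mm by 193 mm) begins 47 mm behind the grasp point.
Start: joints at [87.21, 20.546, 0.682, 0, -70.136, -16.507], TCP at [0.223, 0.637, 0.241] pointing down, gripper open.
Joint ranges: [-176.03, 176.03], [-82.01, 121.73], [-58.28, 71.71], [-173.87, 95.51], [-174.79, -0.11], [-173.66, 173.66]. Speed limits (degrees/s): [136.94, 136.94, 172.46, 180, 180, 180].

### API

Orientations are given as [roll, pitch, yaw] about the fixed x, y, z axes, in that order (R = Rz(yaw) Ry(pitch) Rx(roll)).
In Python, from plant import r gives the robot as it stands.
- The arm moves only by the tool apply_moves, never from a script. Its arguments are lists of equal length, an entry for each row: "slide": the shift along the tool's x, y, z as a fraction of full scale, a list of three; "turn": the turn, a rotation vector about the tool's x, y, z as a fraction of full scale, a list of three; "jaw": the closure, from 0 (fully open) to 1 (shut). In form: {"slide": [[dx, dy, dz], ...], "turn": [[wx, wy, wz], ...], "jaw": [jaw, ...]}. A call has 1 to 8 rows; each row shifts and turns the commanded pose from where the row before left it, along the tool's axes as they then stand; what a row does not reach is not made up. Full scale, the value 1, is 0.1 m for a shift and 1.5 rad for a turn. A row lasts 1/10 s, in which the tool goes at most 50 mm and 8.59 degrees, less where a joint would pass 70% of its speed; a pose out of reach is approached as far as the arm can. A call with a number of a shift or a turn outside -1 to 1 is refused whole. A call with a gripper value outside its range is refused whole. The fingers move at their own pace and stop on an object; "newtons" is the grip in N (left out, the last holds). Time passes only in rows, so rows that do not move let the fingers close. It gives the time, the measured TCP pose, the force and the opening at its end, in the units of the state.
- r.get_state(): the state, without advancing time (a new reading comes with each control period).
- r.capture(name): name is "scene" or "side" or "wrist"; returns a dict with "pixels" (384x512x3 uint8, blue, green, red), "depth" (384x512 float32, m along the optical axis (not along the pixel's ray), 0 where there is no reading), "fx", "fy", "cx", "cy" (pixels), "rvec" (rotation vector, rad) and "tvec" (3), from world to camera coordinates, as OpenCV has them. Camera axes: x right, y down, z forward; pixel columns grow to the right and rows downward; lengths in m; the calibration is good to about 2 mm. A picture is of the moment at which its call begins.
- r.close_job(): hands the job in, once; it reports no verdict.
The state is a dict: "time_s": time; "joints": joint angles; "qd": joint speeds; "joint_torque": joint torques, N m; "tcp_pos": TCP position; "eef_rot": TCP orientation; "contact_force": force on the tool from outside, world axes, zero at the start; "moment": the same for the moment, N m; "gripper_width": finger opening in m.
Only numpy, scipy, OpenCV 4.12 (cv2) and the standard library are available. Lean on these libraries where they do the work, as an engineer would, in place of code of your own. Each camera call takes 0.05 s, during which the arm holds its last target.

### The job

Take the pile apart from the top down and put each thing in its own place: first set the glass jar down gently, upright, in the middle of the orange trivet, then lay the white tile flat on the middle of the sloping rack with a short end against the backstop, then the wooden board squarely on top of the tile, also with a short end against the backstop. Last, put the wooden case flat inside the rim on top of the white drawer unit. Let go of everything, and leave the mug, the pepper shaker and the spatula where they are.

Things in the scene. Friction and masses are not known exactly. Their poses are not given: they have to be found in the camera images.
- jar: Empty glass jar with a steel screw-top lid, a cylinder 56 mm in diameter and 72 mm tall (lid: the top 18 mm, same diameter). Top of the pile at the start, standing on the tile. Origin: centre of its underside; z up its axis. About 180 g.
- tile: White glazed ceramic tile, 96 x 56 x 14 mm. Second in the pile, lying on the board, crosswise to it. Origin: centre of its underside; x along the 96 mm length, y along the 56 mm width, z up through the thickness. About 160 g.
- board: Small wooden serving board, 110 x 56 x 16 mm, with a dark dot near its +x end. Third in the pile, lying crosswise on the case. Origin: centre of its underside; x along the 110 mm length, y along the 56 mm width, z up through the thickness. About 100 g.
- case: Closed wooden case with a flat lid that is fixed on, 60 x 130 x 40 mm high. Bottom of the pile, on the work surface. Origin: centre of its underside; x along the 60 mm width, y along the 130 mm length, z up. About 250 g.
- trivet: Round orange silicone trivet, 150 mm in diameter, 8 mm thick, fixed to the work surface. Origin: centre of its underside; z up; its top is at z = 8 mm.
- deck: Deck of a fixed dark wooden rack, sloping 0.22 rad: a flat plate 120 mm wide, 130 mm long, no side walls, low end at a backstop 32 mm high. Origin: on its surface, mid-width, at the backstop's face (20 mm above the work surface). x uphill along the deck, y along the backstop, z out of the deck. Home: tile origin at (48, 0, 0) mm, board on it at (55, 0, 14) mm. Things do not slide by themselves.
- unit: White plastic drawer unit, fixed: 120 mm deep (x), 170 wide (y), 100 high; two closed drawers with knobs standing out about 45 mm at the front (-x). On its flat top a rim 8 mm high, 4 mm thick, encloses 84 mm (x) by 152 mm (y), centred. Origin: centre of its underside; z up. The case goes inside the rim, length along y, either way round, underside at z = 100 mm.
- mug: Blue ceramic mug, 76 mm in diameter, 85 mm tall, with a handle. Bystander. Origin: centre of its underside.
- shaker: Dark wooden pepper shaker, 38 mm in diameter, 74 mm tall. Bystander. Origin: centre of its underside.
- spatula: Dark wooden spatula, 280 mm long, lying on the work surface beyond the rest. Bystander. x along its length.
Not all that is in view belongs to the job. Of the things like the board, leave any that is green; of the rest the smaller one is meant.

How it is judged (in metres and radians):
On the way, in this order (a step that is already met when the one before it is completed fails the run):
1. the jar stands on the middle of the trivet (horizontal distance between jar and trivet below 0.015 m and z of jar in the frame of trivet between 0.004 and 0.012 m and angle between jar's own z axis and vertical below 0.1 rad), for 0.2 s.
2. the tile lies on the rack against the backstop (x of tile in the frame of deck between 0.044 and 0.058 m and y of tile in the frame of deck between -0.015 and 0.015 m and z of tile in the frame of deck between -0.004 and 0.005 m and angle between the z axis of tile and the z axis of deck, either way round below 0.12 rad and angle between the x axis of tile and the x axis of deck, either way round below 0.2 rad), for 0.2 s.
3. the board lies on the tile against the backstop (x of board in the frame of deck between 0.051 and 0.065 m and y of board in the frame of deck between -0.015 and 0.015 m and z of board in the frame of deck between 0.01 and 0.019 m and angle between the z axis of board and the z axis of deck, either way round below 0.12 rad and angle between the x axis of board and the x axis of deck, either way round below 0.2 rad), for 0.2 s.
4. the case lies inside the rim on the drawer unit (x of case in the frame of unit between -0.014 and 0.014 m and y of case in the frame of unit between -0.014 and 0.014 m and z of case in the frame of unit between 0.096 and 0.104 m and angle between case's own z axis and vertical below 0.06 rad), for 0.2 s.
At the end, for the whole second after the job is handed in: Jar upright on the trivet within 15 mm of its centre. Tile flat on the deck, short end within 10 mm of the backstop, within 15 mm of mid-width, 0.2 rad of straight; board on the tile by the same tolerances. Case flat on the drawer unit inside the rim. All four at rest (all of step 1 and all of step 2 and all of step 3 and all of step 4 and linear speed of each of jar, tile, board, case below 0.02 m/s); the robot touches nothing.
It fails at once if the jar is tipped over (angle between jar's own z axis and vertical above 0.7 rad).
It fails at once if the jar is dropped on the trivet (faster than 0.5 m/s close above it) (horizontal distance between jar and trivet below 0.05 m and z of jar in the frame of trivet below 0.04 m and linear speed of jar above 0.5 m/s).
It fails at once if the mug is moved more than 30 mm (distance of mug from where it was at the start of the episode above 0.03 m).
It fails at once if the shaker is moved more than 30 mm (distance of shaker from where it was at the start of the episode above 0.03 m).
It fails at once if the spatula is moved more than 30 mm (distance of spatula from where it was at the start of the episode above 0.03 m).
It also fails if it takes over 122 s, if anything falls off the work surface, if the arm or the gripper's body presses on something with over 40 N, if the wrist force passes 120 N, or if a joint passes its speed limit or range.

## Working session

There is one attempt and no reset: what is moved stays moved. The work goes in short steps, Python scripts to look and compute and a tool call to move; the robot and the scene stay as the last step left them, time stands still between calls to the robot, and variables do not carry over. Pictures are saved under pics/ and viewed, and the job is handed in when it is done.

Besides the shell and the picture viewer there is one more tool, called after "Emit:" as name(argument=value, ...) on one line, values as JSON. apply_moves: Moves the arm, as the interface text tells. Shift numbers are shares of 0.1 m and turn numbers shares of 1.5 rad, none past 1 either way. Its arguments: {"type":"object","properties":{"slide":{"type":"array"},"turn":{"type":"array"},"jaw":{"type":"array"},"newtons":{"type":"number"}},"required":["slide","turn","jaw"]}

```bash
ls; mkdir -p pics
python3 - <<'E'
from plant import r
import cv2,pickle
print(r.get_state(), r.tips_ahead)
for n in ["scene","side","wrist"]:
    c=r.capture(n); cv2.imwrite(f"pics/a_{n}.png",c["pixels"]); pickle.dump(c,open(f"pics/a_{n}.pkl","wb"))
    print(n,c["fx"],c["fy"],c["cx"],c["cy"],c["rvec"],c["tvec"])
E
```

```text
pics
{'time_s': 0.0, 'joints': array([ 8.72087741e+01,  2.05921582e+01,  6.34394146e-01, -1.86652934e-02,
       -7.01337834e+01, -1.65051595e+01]), 'qd': array([-0.04463908,  0.03715915,  0.04924648, -0.06594139,  0.04064149,
        0.12776973]), 'joint_torque': array([-4.70285122e-04, -5.82717669e+01,  2.93054473e+01,  6.99723065e+00,
        6.97717478e-03, -1.59897422e-04]), 'tcp_pos': array([0.22295551, 0.63664423, 0.23962377]), 'eef_rot': array([ 1.79907240e+02, -9.18764243e-03, -1.93027349e+01]), 'contact_force': array([0.38994402, 0.23685005, 0.19953241]), 'moment': array([-0.00353248, -0.01504472, -0.01150757]), 'gripper_width': 0.08786873946022916} 0.014
scene 456.25572008728443 456.25572008728443 246.9689339575567 196.80276244791523 [ 2.11651102  0.81287696 -0.3940678 ] [-0.39011246 -0.13871342  1.59280628]
side 399.8593046599562 399.8593046599562 257.6731720425579 192.1560218883712 [ 0.0527405  -2.90374499  1.17884106] [0.52202694 0.04691783 1.24207703]
wrist 292.237351812064 292.237351812064 257.94455335434503 190.61014607050123 [-1.70991589  2.41291266  0.34113771] [ 0.67429247 -0.03561712  0.39190141]
```

View pics/a_scene.png

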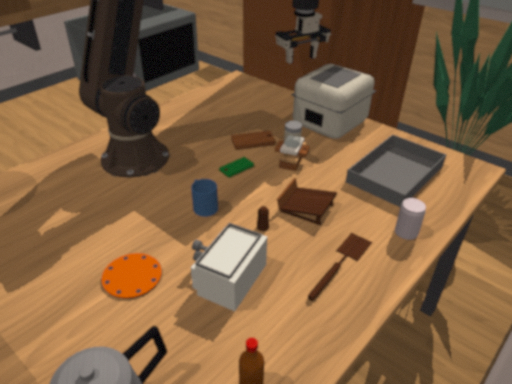

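View pics/a_side.png

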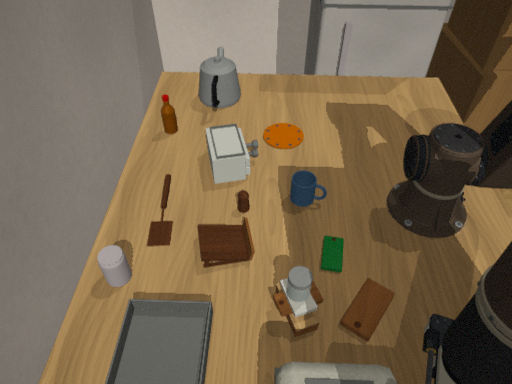

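View pics/a_wrist.png

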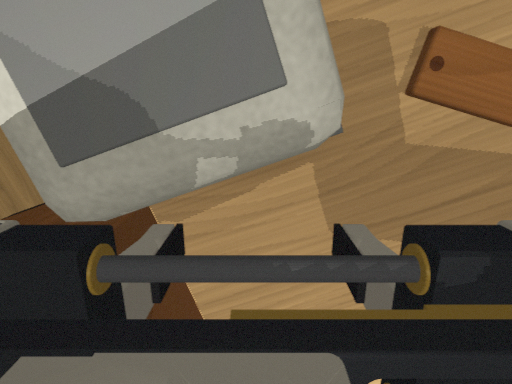

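The side view shows the pile at (298,300), with the trivet at (284,135), the drawer unit at (228,153), the rack at (225,242), the mug at (304,189) and the shaker at (243,201). There are three board-like things: green (333,254), a large brown board (367,308), and the one in the pile at about (300,297). I'll enlarge the pile and measure.

```bash
cat > h.py <<'E'
import cv2,numpy as np,pickle
from scipy.spatial.transform import Rotation as Ro
def load(n): return pickle.load(open(f"pics/{n}.pkl","rb"))
def snap(r,cam,name):
    c=r.capture(cam); pickle.dump(c,open(f"pics/{name}.pkl","wb")); cv2.imwrite(f"pics/{name}.png",c["pixels"]); return c
def cloud(c):
    R=cv2.Rodrigues(np.array(c["rvec"],float))[0]; t=np.array(c["tvec"],float).ravel()
    d=c["depth"]; v,u=np.mgrid[:d.shape[0],:d.shape[1]]
    P=np.stack([(u-c["cx"])/c["fx"]*d,(v-c["cy"])/c["fy"]*d,d],-1)
    W=(P-t)@R; W[d<=0]=np.nan
    return W
def ray(c,u,v,z):
    R=cv2.Rodrigues(np.array(c["rvec"],float))[0]; t=np.array(c["tvec"],float).ravel()
    uv=np.stack([np.atleast_1d(u),np.atleast_1d(v)],-1).astype(float)
    d=np.c_[(uv[:,0]-c["cx"])/c["fx"],(uv[:,1]-c["cy"])/c["fy"],np.ones(len(uv))]@R
    o=-R.T@t
    return o+d*((z-o[2])/d[:,2])[:,None]
def proj(c,P):
    return cv2.projectPoints(np.atleast_2d(np.array(P,float)),np.array(c["rvec"],float),np.array(c["tvec"],float),np.array([[c["fx"],0,c["cx"]],[0,c["fy"],c["cy"]],[0,0,1]]),None)[0][:,0]
def crop(c,x0,x1,y0,y1,k,name):
    cv2.imwrite(f"pics/{name}.png",cv2.resize(c["pixels"][y0:y1,x0:x1],None,fx=k,fy=k,interpolation=cv2.INTER_CUBIC))
E
python3 - <<'E'
from h import *
s=load("a_side");c=load("a_scene")
crop(s,260,400,240,350,5,"b_side"); crop(c,220,350,100,200,5,"b_scene")
for n,c in (("side",s),("scene",c)):
    W=cloud(c); print(n)
    for (u,v) in ([(299,272),(300,297),(367,308),(333,254),(284,135),(228,145),(225,235),(243,194),(304,180),(420,60),(160,340)] if n=="side" else [(292,127),(290,145),(255,140),(237,167),(131,276),(235,250),(305,200)]):
        print(u,v,W[v,u].round(3))
E
```

```text
side
299 272 [0.417 0.342 0.141]
300 297 [0.413 0.378 0.093]
367 308 [0.241 0.36  0.018]
333 254 [0.309 0.2   0.017]
284 135 [ 0.436 -0.339  0.005]
228 145 [ 0.624 -0.156  0.1  ]
225 235 [0.609 0.157 0.032]
243 194 [0.565 0.031 0.068]
304 180 [ 0.379 -0.061  0.044]
420 60 [-0.217 -0.949  0.001]
160 340 [0.737 0.451 0.002]
scene
292 127 [0.422 0.332 0.14 ]
290 145 [0.424 0.325 0.076]
255 140 [0.256 0.342 0.019]
237 167 [0.321 0.177 0.015]
131 276 [ 0.448 -0.35   0.011]
235 250 [ 0.64  -0.171  0.098]
305 200 [0.603 0.171 0.029]
```

View pics/b_side.png

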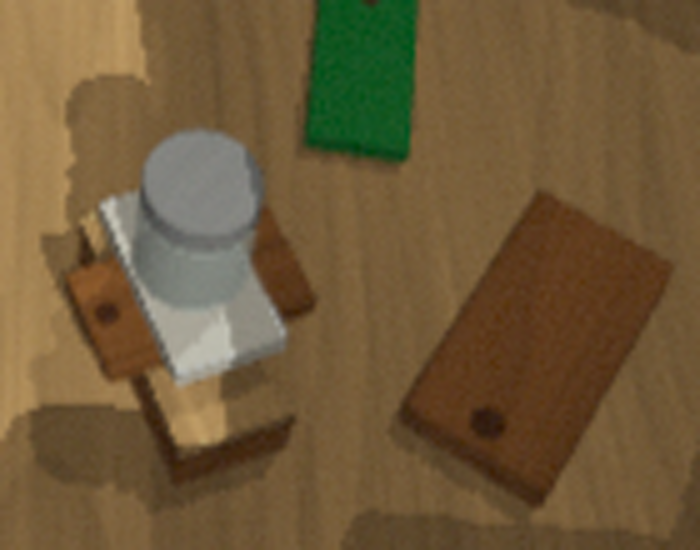

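View pics/b_scene.png

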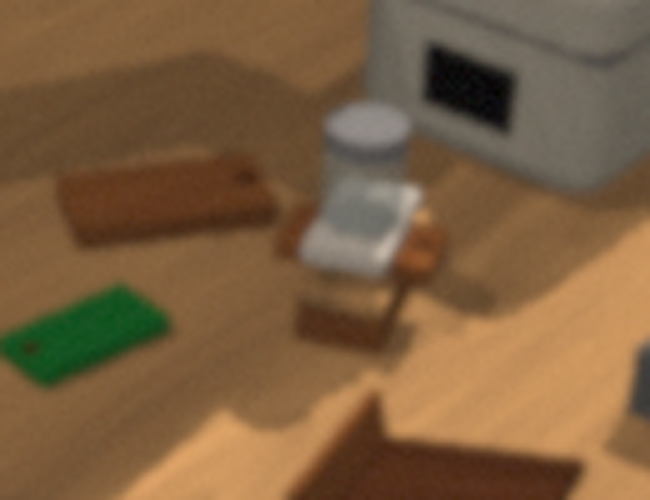

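Run:
```python
from h import *
for n in ("side","scene"):
    c=load("a_"+n); W=cloud(c); px=c["pixels"]; hsv=cv2.cvtColor(px,cv2.COLOR_BGR2HSV)
    near=np.hypot(W[...,0]-.42,W[...,1]-.345)<.11
    z=W[...,2]
    m=near&(z>.136)&(z<.15); P=W[m]; (ce,ra)=cv2.minEnclosingCircle(P[:,:2].astype(np.float32)); print(n,"lid",m.sum(),P.mean(0),ce,ra,np.median(P[:,2]))
    def rect(m,l):
        m=cv2.morphologyEx(m.astype(np.uint8),cv2.MORPH_OPEN,np.ones((2,2)))>0
        P=W[m]
        if len(P)<5: print(l,"none");return
        rc=cv2.minAreaRect(P[:,:2].astype(np.float32)*1000); print(l,m.sum(),"z",np.median(P[:,2]).round(4),"c",np.round(rc[0],1),"s",np.round(rc[1],1),"a",round(rc[2],1))
    sat=hsv[...,1]
    rect(near&(z>.062)&(z<.078)&(sat<70),"tile")
    rect(near&(z>.050)&(z<.062)&(sat>70),"board")
    rect(near&(z>.034)&(z<.047)&(sat>50),"case")
    o=(hsv[...,0]<15)&(sat>200)&(hsv[...,2]>150)&(z<.02)&(np.hypot(W[...,0]-.44,W[...,1]+.34)<.15); ys,xs=np.nonzero(o)
    r8=ray(c,xs,ys,.008); print("trivet",len(xs),cv2.minEnclosingCircle(r8[:,:2].astype(np.float32)),r8.mean(0), (r8[:,:2].max(0)+r8[:,:2].min(0))/2)
    U=(np.hypot(W[...,0]-.63,W[...,1]+.16)<.15)
    rect(U&(z>.095),"unit all"); rect(U&(z>.1045)&(z<.115),"unit rim"); rect(U&(z>.094)&(z<.103),"unit inside")
    b=(hsv[...,0]>100)&(hsv[...,0]<130)&(sat>100)&(np.hypot(W[...,0]-.38,W[...,1]+.06)<.15); print("mug",W[b].min(0),W[b].max(0),np.median(W[b],0))
    s=(np.hypot(W[...,0]-.565,W[...,1]-.03)<.05)&(z>.02); print("shaker",W[s].min(0),W[s].max(0))
    d=(np.hypot(W[...,0]-.61,W[...,1]-.16)<.12)&(z>.012)&(sat>90)&(hsv[...,2]<120);
    rect(d,"rack"); P=W[d]; print(P.min(0),P.max(0))
```

```text
side lid 424 [0.41541481 0.35400832 0.14005258] (0.4146541655063629, 0.35234272480010986) 0.028682030737400055 0.14008715930137047
tile 426 z nan c [420.7 356.2] s [84.5 85.4] a 51.2
board 400 z nan c [401.8 351.9] s [138.7  66.7] a 33.1
case 379 z 0.0379 c [409.5 361.1] s [ 73.6 126.9] a 22.5
trivet 14 ((0.4361211359500885, -0.33416903018951416), 0.07280534505844116) [ 0.45514593 -0.34119001  0.008     ] [ 0.440622   -0.33552375]
unit all 1084 z nan c [ 645.3 -240.9] s [116.2 308. ] a 10.2
unit rim 28 z 0.1018 c [ 631.1 -174.9] s [ 91.3 154.4] a 7.9
unit inside 957 z nan c [ 633.6 -170.8] s [103.8 166.4] a 15.7
mug [ 0.31723496 -0.0643844   0.0020456 ] [0.42029593 0.01451156 0.08558412] [ 0.38239399 -0.00340239  0.05273232]
shaker [0.55049319 0.01674037 0.0215143 ] [0.5810559  0.04479327 0.07328303]
rack 1883 z nan c [608.2 177.4] s [145.9 114.3] a 18.3
[0.52752085 0.10610256 0.01292311] [0.69006774 0.25361818 0.05474771]
scene lid 125 [0.41513137 0.34559283 0.13990921] (0.41261982917785645, 0.34719356894493103) 0.03486049547791481 0.1398140563777942
tile 151 z 0.067 c [403.7 392.6] s [ 50.9 190.6] a 18.4
board 115 z nan c [400.9 378.8] s [102.8 146.6] a 30.7
case 144 z nan c [431.9 385.6] s [ 67.9 191.1] a 7.0
trivet 1891 ((0.4414895474910736, -0.34440165758132935), 0.07442359626293182) [ 0.4435083  -0.34674708  0.008     ] [ 0.44127941 -0.34408822]
unit all 2414 z nan c [ 546.6 -181.5] s [139.1   0. ] a -106.9
unit rim 212 z nan c [ 629.7 -178.6] s [ 91.  165.8] a 13.8
unit inside 2049 z nan c [ 608.2 -145.2] s [102.  270.2] a 23.4
mug [ 0.3433724  -0.07091644  0.0033023 ] [0.42158262 0.00762346 0.0855287 ] [ 0.39929391 -0.04119028  0.05292056]
shaker [0.5498204  0.00241521 0.0200843 ] [0.58160449 0.03401773 0.07398895]
rack 1264 z nan c [598.7 195. ] s [147.9 171.6] a 14.7
[0.52984004 0.09945098 0.01233317] [0.68598867 0.2435689  0.05238051]
```

```bash
python3 - <<'E'
from h import *
crop(load("a_side"),170,280,100,280,4,"c_side"); crop(load("a_scene"),180,350,160,320,4,"c_scene")
E
python3 -c "
import cv2;a=cv2.imread('pics/c_side.png');b=cv2.imread('pics/c_scene.png');print(a.shape,b.shape)"
```

```text
(720, 440, 3) (640, 680, 3)
```

View pics/c_scene.png

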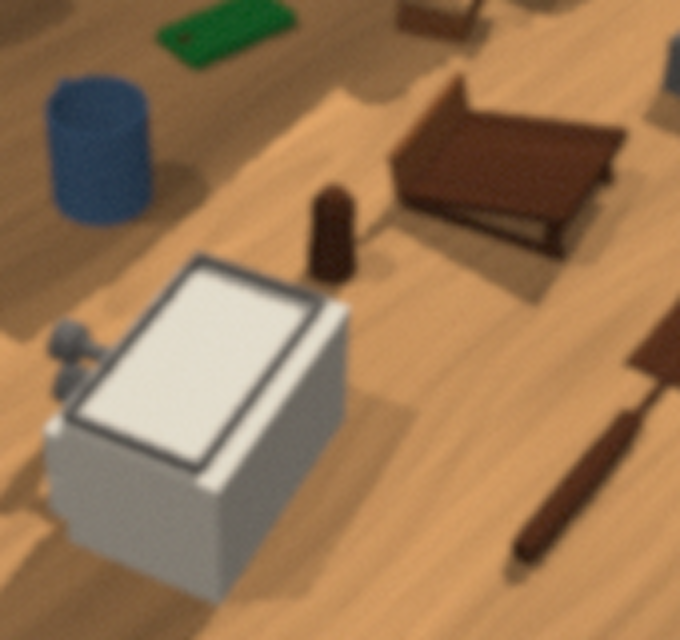

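Run:
```python
from h import *
crop(load("a_side"),185,285,180,275,6,"c_side2")
```

```text
(no output)
```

View pics/c_side2.png

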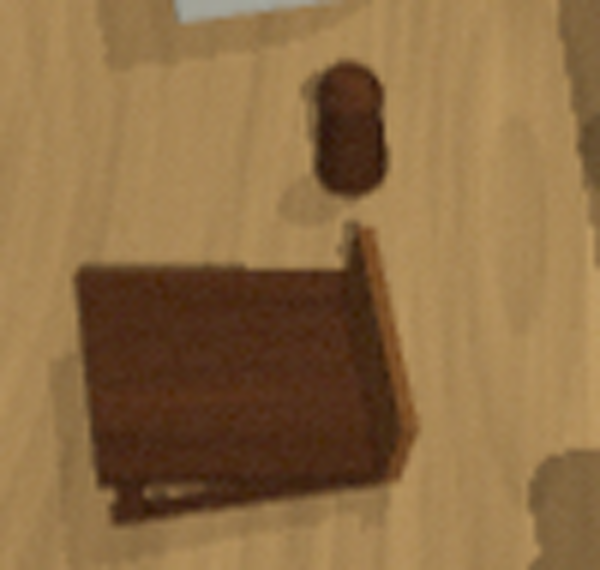

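Run:
```python
from h import *
crop(load("a_side"),195,270,110,195,7,"c_side3")
```

```text
(no output)
```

View pics/c_side3.png

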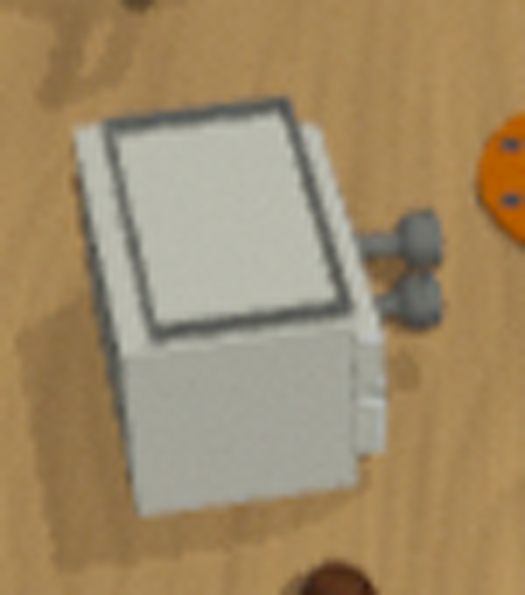

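Run:
```python
from h import *
s=load("a_side");c=load("a_scene")
def cp(pts,k,x0,y0): p=np.array(pts,float); return (p+.5)/k-.5+[x0,y0]
def show(l,cam,uv,z):
    P=ray(cam,uv[:,0],uv[:,1],z)[:,:2]; print(l,P.round(4).tolist(),"mean",P.mean(0).round(4),[round(float(np.linalg.norm(P[i]-P[(i+1)%len(P)])),4) for i in range(len(P))],[round(float(np.degrees(np.arctan2(*(P[(i+1)%len(P)]-P[i])[::-1]))),1) for i in range(len(P))])
show("rim side",s,cp([(105,122),(290,98),(355,308),(152,340)],7,195,110),.108)
show("rim scene",c,cp([(200,255),(330,297),(200,472),(65,417)],4,180,160),.108)
show("rackup side",s,cp([(78,270),(100,485)],6,185,180),.0484)
show("rackup scene",c,cp([(627,130),(557,220)],4,180,160),.0484)
show("backstop top side",s,cp([(358,226),(374,226),(418,432),(405,440)],6,185,180),.051)
show("backstop top scene",c,cp([(462,75),(394,158)],4,180,160),.051)
# deck plane fit from depth
for cam,poly in ((s,cp([(100,285),(340,285),(360,460),(115,465)],6,185,180)),(c,cp([(475,125),(600,140),(550,205),(425,190)],4,180,160))):
    m=np.zeros((384,512),np.uint8); cv2.fillPoly(m,[poly.round().astype(int)],1); P=cloud(cam)[m>0]; P=P[np.isfinite(P).all(1)]
    A=np.c_[P[:,:2],np.ones(len(P))]; k=np.linalg.lstsq(A,P[:,2],rcond=None)[0]; print("plane",k,np.degrees(np.arctan2(k[1],k[0])),np.arctan(np.hypot(*k[:2])))
    O=k
```

```text
rim side [[0.6929, -0.2386], [0.6055, -0.2616], [0.5653, -0.1063], [0.6535, -0.0809]] mean [ 0.6293 -0.1719] [0.0903, 0.1605, 0.0917, 0.1625] [-165.3, 104.5, 16.0, -76.0]
rim scene [[0.5719, -0.1179], [0.6584, -0.0924], [0.6974, -0.2491], [0.6111, -0.2709]] mean [ 0.6347 -0.1826] [0.0902, 0.1615, 0.089, 0.1579] [16.4, -76.0, -165.9, 104.4]
rackup side [[0.6873, 0.1363], [0.661, 0.2561]] mean [0.6741 0.1962] [0.1226, 0.1226] [102.4, -77.6]
rackup scene [[0.6633, 0.2435], [0.6842, 0.1236]] mean [0.6738 0.1836] [0.1218, 0.1218] [-80.1, 99.9]
backstop top side [[0.5574, 0.1063], [0.5498, 0.106], [0.5241, 0.2246], [0.5296, 0.2291]] mean [0.5402 0.1665] [0.0076, 0.1214, 0.0071, 0.1259] [-177.8, 102.2, 39.1, -77.3]
backstop top scene [[0.532, 0.2141], [0.5577, 0.0989]] mean [0.5449 0.1565] [0.118, 0.118] [-77.4, 102.6]
plane [ 0.21803237  0.05107661 -0.11066243] 13.184450689912527 0.2203006310929301
plane [ 0.21904748  0.04633698 -0.10926438] 11.944181611277006 0.22026231518348302
```

```bash
cat >> h.py <<'E'
def pose(r):
    s=r.get_state(); return np.array(s["tcp_pos"]),Ro.from_euler("xyz",s["eef_rot"],degrees=True).as_matrix(),s
def Rdown(yaw): return Ro.from_euler("xyz",[180,0,yaw],degrees=True).as_matrix()
def plan(r,p,R=None,turn_first=True):
    """total shift (fractions of .1 m) and turn (fractions of 1.5 rad) from the measured pose"""
    p0,R0,_=pose(r)
    if R is None: R=R0
    rv=Ro.from_matrix(R0.T@R).as_rotvec()
    d=np.array(p)-p0
    print("turn",(rv/1.5).round(3),"deg",np.degrees(rv).round(2),"| slide after turn",(R.T@d/.1).round(3),"| slide before turn",(R0.T@d/.1).round(3), "dist mm",round(np.linalg.norm(d)*1000))
E
python3 - <<'E'
from h import *
from plant import r
p,R,s=pose(r)
w=load("a_wrist"); Rc=cv2.Rodrigues(np.array(w["rvec"]))[0]; o=-Rc.T@np.array(w["tvec"]).ravel()
print("cam in tool",R.T@(o-p)); print("cam axes in tool (rows x,y,z)",(Rc@R).round(3))
for n in("side","scene"):
    c=load("a_"+n); print(n,proj(c,p))
crop(load("a_scene"),260,350,0,80,7,"d_scene")
plan(r,[.45,.33,.30])
# yaw giving tool-reachable grips: jar
E
```

```text
cam in tool [ 0.07546625 -0.00021631 -0.14502361]
cam axes in tool (rows x,y,z) [[-0.001  1.    -0.001]
 [-0.96  -0.001 -0.279]
 [-0.279  0.001  0.96 ]]
side [[434.57307139 401.13222919]]
scene [[301.15244211  55.22785883]]
turn [0. 0. 0.] deg [0. 0. 0.] | slide after turn [ 3.157  2.145 -0.598] | slide before turn [ 3.157  2.145 -0.598] dist mm 386
```

View pics/d_scene.png

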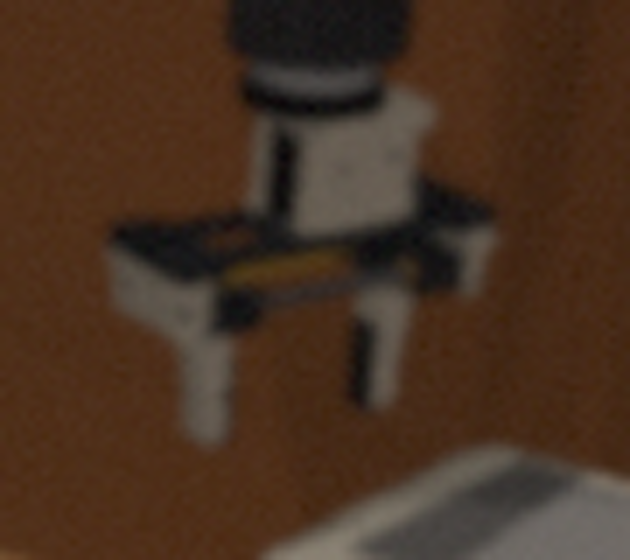

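Emit:
apply_moves(slide=[[0, 0, -0.2], [0.31, 0.29, -0.1], [0.31, 0.3, -0.1], [0.31, 0.3, -0.1], [0.31, 0.3, -0.1], [0.31, 0.3, -0.1], [0.31, 0.3, -0.1], [0.31, 0.28, -0.1]], turn=[[0, 0, 0], [0, 0, 0], [0, 0, 0], [0, 0, 0], [0, 0, 0], [0, 0, 0], [0, 0, 0], [0, 0, 0]], jaw=[0, 0, 0, 0, 0, 0, 0, 0])

```text
time_s: 0.95
tcp_pos: [0.3598, 0.3681, 0.331]
eef_rot: [-180.0, 0.0, -19.3]
contact_force: [1.2, 0.2, 0.7]
gripper_width: 0.0877
```

Emit:
apply_moves(slide=[[0, 0, 0], [0, 0, 0]], turn=[[0, 0, 0], [0, 0, 0]], jaw=[0, 0])

```text
time_s: 1.15
tcp_pos: [0.3599, 0.3692, 0.331]
eef_rot: [-179.9, 0.0, -19.4]
contact_force: [0.2, 0.1, -0.1]
gripper_width: 0.0879
```

Run:
```python
from h import *
from plant import r
print(pose(r)[0], pose(r)[2]["eef_rot"],pose(r)[2]["joints"])
snap(r,"wrist","e_wrist")
```

```text
[0.35985662 0.36918634 0.33097178] [-1.79935592e+02  1.07188729e-02 -1.94071201e+01] [ 6.75631601e+01  2.53222737e+00 -1.05268192e+01 -1.44863801e-02
 -7.68772028e+01  3.03299491e+00]
```

View pics/e_wrist.png

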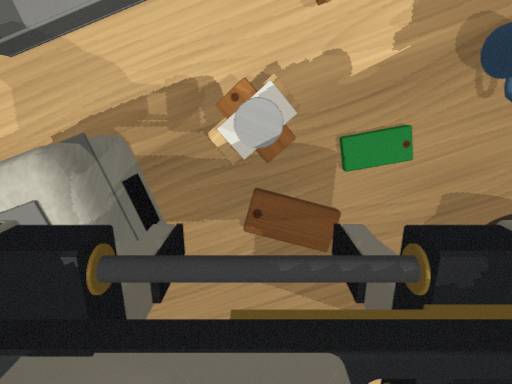

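The pile from above: lid at (259,123), white tile running from (227,140) to (280,100), pile board from (238,95) to (277,148) with its dark dot. The larger brown board (292,219) and the green one (377,148) are separate. The smaller brown board in the pile is the one meant.

Run:
```python
from h import *
w=load("e_wrist"); crop(w,195,320,65,175,6,"e_crop"); W=cloud(w)
for u,v in [(259,123),(283,95),(240,98),(277,150),(220,140),(290,215)]: print(u,v,W[v,u].round(4))
z=W[...,2]; m=(z>.13)&(z<.15); m[225:]=0; ys,xs=np.nonzero(m); P=ray(w,xs,ys,.142); print("lid",len(xs),cv2.minEnclosingCircle(P[:,:2].astype(np.float32)),P.mean(0))
```

```text
259 123 [0.4133 0.3494 0.1428]
283 95 [0.4331 0.3062 0.0417]
240 98 [0.4488 0.3641 0.0586]
277 150 [0.3644 0.3389 0.0564]
220 140 [0.404  0.4134 0.0411]
290 215 [0.2497 0.3522 0.0228]
lid 2923 ((0.43986809253692627, 0.4532521367073059), 0.13312490284442902) [0.41412049 0.41591441 0.142     ]
```

View pics/e_crop.png

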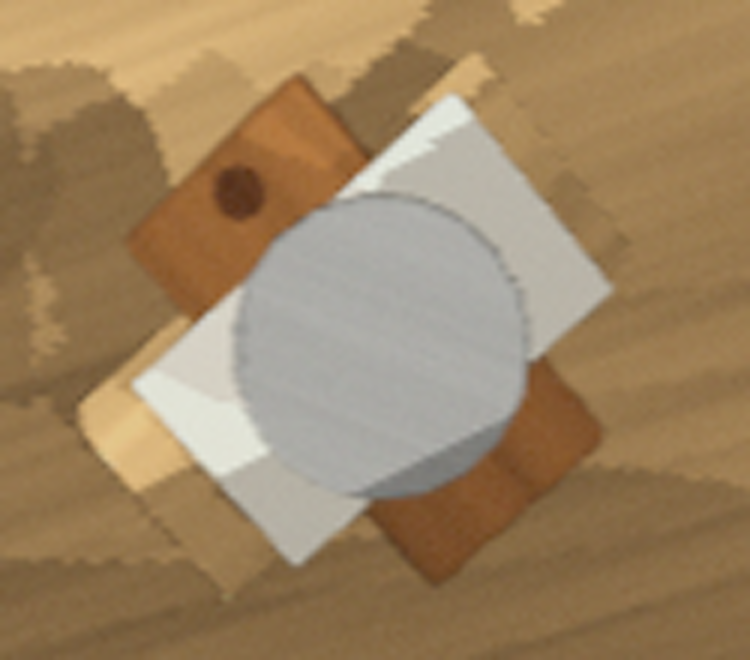

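```bash
cat >> h.py <<'E'
def cp(pts,k,x0,y0): p=np.array(pts,float); return (p+.5)/k-.5+[x0,y0]
def show(l,cam,uv,z):
    P=ray(cam,uv[:,0],uv[:,1],z)[:,:2]; n=len(P); print(l,"mean",P.mean(0).round(4),"len",[round(float(np.linalg.norm(P[i]-P[(i+1)%n])),4) for i in range(n)],"ang",[round(float(np.degrees(np.arctan2(*(P[(i+1)%n]-P[i])[::-1]))),1) for i in range(n)]); return P
E
python3 - <<'E'
from h import *
w=load("e_wrist")
for l,p,z in (("tile",[(455,93),(613,290),(297,565),(135,383)],.07),("board",[(298,75),(603,435),(437,585),(128,240)],.056),("case",[(478,55),(625,240),(230,598),(82,415)],.04),("lid",[(382,193),(528,345),(382,497),(237,345)],.142)):
    show(l,w,cp(p,6,195,65),z)
E
```

```text
tile mean [0.4133 0.3525] len [0.0548, 0.0948, 0.0553, 0.0949] ang [-158.5, 111.5, 21.5, -68.8]
board mean [0.4124 0.3537] len [0.107, 0.0531, 0.1077, 0.0531] ang [-157.7, 113.3, 22.3, -67.5]
case mean [0.4147 0.3582] len [0.0545, 0.1296, 0.0575, 0.1263] ang [-158.5, 112.5, 18.3, -68.8]
lid mean [0.4142 0.35  ] len [0.0382, 0.0391, 0.039, 0.0381] ang [-154.2, 116.7, 24.3, -64.5]
```

Run:
```python
from h import *
from plant import r
plan(r,[.4142,.350,.110],Rdown(-19.4))
```

```text
turn [-0.     0.     0.001] deg [-0.01  0.02  0.05] | slide after turn [0.582 0.005 2.204] | slide before turn [0.583 0.006 2.204] dist mm 228
```

Emit:
apply_moves(slide=[[0.29, 0, 0.2], [0.29, 0, 0.4], [0, 0, 0.45], [0, 0, 0.45], [0, 0, 0.4], [0, 0, 0.2], [0, 0, 0.1], [0, 0, 0]], turn=[[0, 0, 0], [0, 0, 0], [0, 0, 0], [0, 0, 0], [0, 0, 0], [0, 0, 0], [0, 0, 0], [0, 0, 0]], jaw=[0, 0, 0, 0, 0, 0, 0, 0])

```text
time_s: 2.0
tcp_pos: [0.4135, 0.3509, 0.109]
eef_rot: [179.8, 0.0, -19.2]
contact_force: [-0.4, 0.9, -0.3]
gripper_width: 0.0875
```

Emit:
apply_moves(slide=[[0, 0, 0], [0, 0, 0], [0, 0, 0], [0, 0, 0], [0, 0, 0], [0, 0, 0], [0, 0, 0], [0, 0, 0]], turn=[[0, 0, 0], [0, 0, 0], [0, 0, 0], [0, 0, 0], [0, 0, 0], [0, 0, 0], [0, 0, 0], [0, 0, 0]], jaw=[0.2, 0.3, 0.4, 0.45, 0.5, 0.6, 0.6, 0.6], newtons=20)

```text
time_s: 2.8
tcp_pos: [0.4144, 0.3509, 0.1112]
eef_rot: [-180.0, -0.0, -19.3]
contact_force: [-2.6, -0.9, 6.3]
gripper_width: 0.0557
```

Emit:
apply_moves(slide=[[0, 0, 0], [0, 0, -0.05], [0, 0, -0.1], [0, 0, -0.2], [0, 0, -0.3], [0, 0, -0.3], [0, 0, -0.2], [0, 0, 0]], turn=[[0, 0, 0], [0, 0, 0], [0, 0, 0], [0, 0, 0], [0, 0, 0], [0, 0, 0], [0, 0, 0], [0, 0, 0]], jaw=[0.6, 0.6, 0.6, 0.6, 0.6, 0.6, 0.6, 0.6])

```text
time_s: 3.6
tcp_pos: [0.4153, 0.3521, 0.2294]
eef_rot: [-179.7, -0.1, -19.3]
contact_force: [-0.1, 0.3, -0.7]
gripper_width: 0.0561
```

Run:
```python
from h import *
from plant import r
print(pose(r)[2]["contact_force"],pose(r)[2]["gripper_width"],pose(r)[0])
snap(r,"wrist","f_wrist"); s=snap(r,"side","f_side"); crop(s,240,360,200,340,4,"f_crop")
```

```text
[-0.09591922  0.31058919 -0.74703225] 0.05608573855750748 [0.41529777 0.35207653 0.22940374]
```

View pics/f_crop.png

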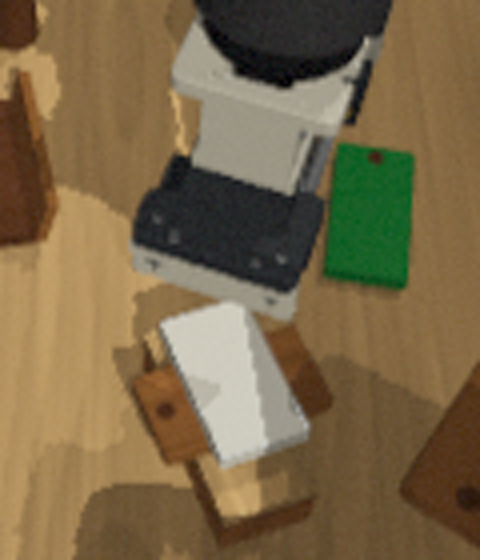

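View pics/f_wrist.png

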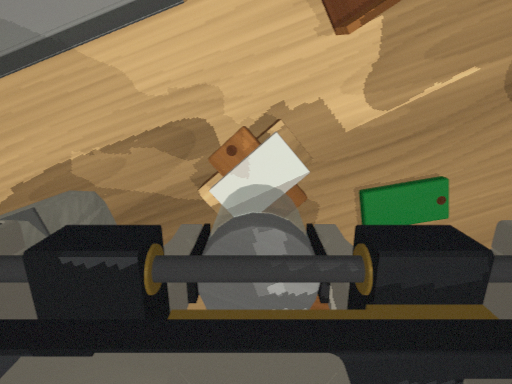

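Emit:
apply_moves(slide=[[0.1, 0.2, -0.1], [0.21, 0.42, -0.1], [0.21, 0.42, -0.1], [0.21, 0.42, 0], [0.21, 0.42, 0], [0.21, 0.42, 0], [0.21, 0.42, 0], [0.21, 0.42, 0]], turn=[[0, 0, 0], [0, 0, 0], [0, 0, 0], [0, 0, 0], [0, 0, 0], [0, 0, 0], [0, 0, 0], [0, 0, 0]], jaw=[0.6, 0.6, 0.6, 0.6, 0.6, 0.6, 0.6, 0.6])

```text
time_s: 4.5
tcp_pos: [0.4575, 0.0001, 0.255]
eef_rot: [180.0, 0.1, -19.3]
contact_force: [1.8, 0.1, -2.0]
gripper_width: 0.0557
```

Emit:
apply_moves(slide=[[0, 0.42, 0], [0, 0.42, 0], [0, 0.42, 0], [0, 0.42, 0], [0, 0.42, 0], [0, 0.42, 0], [0, 0.42, 0], [0, 0.2, 0]], turn=[[0, 0, 0], [0, 0, 0], [0, 0, 0], [0, 0, 0], [0, 0, 0], [0, 0, 0], [0, 0, 0], [0, 0, 0]], jaw=[0.6, 0.6, 0.6, 0.6, 0.6, 0.6, 0.6, 0.6])

```text
time_s: 5.3
tcp_pos: [0.3524, -0.296, 0.2546]
eef_rot: [180.0, 0.1, -19.4]
contact_force: [-0.5, 0.5, -1.2]
gripper_width: 0.0555
```

Emit:
apply_moves(slide=[[0, 0.05, 0], [0, 0, 0]], turn=[[0, 0, 0], [0, 0, 0]], jaw=[0.6, 0.6])

```text
time_s: 5.5
tcp_pos: [0.3521, -0.2989, 0.2547]
eef_rot: [-180.0, 0.1, -19.4]
contact_force: [-0.1, 1.2, -2.8]
gripper_width: 0.0558
```

Run:
```python
from h import *
from plant import r
w=snap(r,"wrist","g_wrist"); print(pose(r)[0])
hsv=cv2.cvtColor(w["pixels"],cv2.COLOR_BGR2HSV); o=(hsv[...,0]<16)&(hsv[...,1]>200)&(hsv[...,2]>120)
n,l,st,ce=cv2.connectedComponentsWithStats(o.astype(np.uint8)); i=1+np.argmax(st[1:,4]); ys,xs=np.nonzero(l==i); P=ray(w,xs,ys,.008)
print(st[i],cv2.minEnclosingCircle(P[:,:2].astype(np.float32)),P.mean(0))
```

```text
[ 0.35250947 -0.29836573  0.25494485]
[310  51   1   3   3] ((0.46123364567756653, -0.4051266014575958), 0.001223770435899496) [ 0.46123396 -0.40512669  0.008     ]
```

View pics/g_wrist.png

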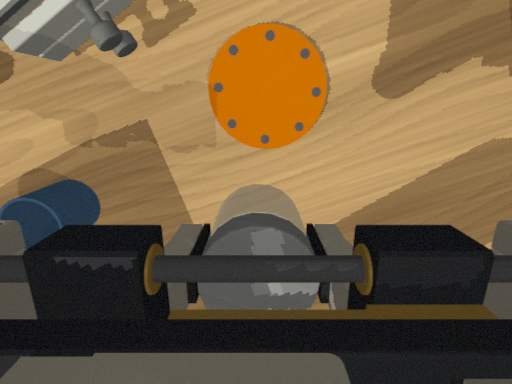

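Trivet in full view at (268,85), drawer-unit knobs at (115,40), mug at (50,212). My hue bounds missed the orange, so I'll widen them.

Run:
```python
from h import *
from plant import r
w=load("g_wrist")
hsv=cv2.cvtColor(w["pixels"],cv2.COLOR_BGR2HSV); print(hsv[85,268])
o=(hsv[...,0]<25)&(hsv[...,1]>220)&(hsv[...,2]>150); o[180:]=0
n,l,st,ce=cv2.connectedComponentsWithStats(o.astype(np.uint8)); i=1+np.argmax(st[1:,4]); ys,xs=np.nonzero(l==i); P=ray(w,xs,ys,.008)
print(st[i],cv2.minEnclosingCircle(P[:,:2].astype(np.float32)),P.mean(0))
c=cv2.minEnclosingCircle(P[:,:2].astype(np.float32))[0]
plan(r,[c[0],c[1],.05],Rdown(-19.4))
```

```text
[ 16 255 206]
[  209    24   117   125 10742] ((0.43782860040664673, -0.3414752781391144), 0.0748007670044899) [ 0.44087839 -0.34240135  0.008     ]
turn [-0.     0.001  0.   ] deg [-0.01  0.08  0.04] | slide after turn [0.948 0.123 2.049] | slide before turn [0.951 0.124 2.048] dist mm 226
```

Emit:
apply_moves(slide=[[0.32, 0.04, 0], [0.32, 0.04, 0.1], [0.32, 0.05, 0.4], [0, 0, 0.4], [0, 0, 0.4], [0, 0, 0.3], [0, 0, 0.2], [0, 0, 0.1]], turn=[[0, 0, 0], [0, 0, 0], [0, 0, 0], [0, 0, 0], [0, 0, 0], [0, 0, 0], [0, 0, 0], [0, 0, 0]], jaw=[0.6, 0.6, 0.6, 0.6, 0.6, 0.6, 0.6, 0.6])

```text
time_s: 6.35
tcp_pos: [0.4381, -0.3405, 0.0646]
eef_rot: [-180.0, 0.2, -19.2]
contact_force: [0.1, -0.4, -1.6]
gripper_width: 0.0557
```

Emit:
apply_moves(slide=[[0, 0, 0], [0, 0, 0.03], [0, 0, 0.03], [0, 0, 0]], turn=[[0, 0, 0], [0, 0, 0], [0, 0, 0], [0, 0, 0]], jaw=[0.6, 0.6, 0.6, 0.6])

```text
time_s: 6.75
tcp_pos: [0.4391, -0.3421, 0.0613]
eef_rot: [-180.0, -0.1, -19.3]
contact_force: [-0.3, -0.7, -1.2]
gripper_width: 0.0556
```

Emit:
apply_moves(slide=[[0, 0, 0.04], [0, 0, 0.03], [0, 0, 0.02], [0, 0, 0.02], [0, 0, 0]], turn=[[0, 0, 0], [0, 0, 0], [0, 0, 0], [0, 0, 0], [0, 0, 0]], jaw=[0.6, 0.6, 0.6, 0.6, 0.6])

```text
time_s: 7.25
tcp_pos: [0.4386, -0.3421, 0.0494]
eef_rot: [180.0, 0.0, -19.3]
contact_force: [-0.5, -0.3, -1.8]
gripper_width: 0.0556
```

Emit:
apply_moves(slide=[[0, 0, 0.01], [0, 0, 0]], turn=[[0, 0, 0], [0, 0, 0]], jaw=[0.6, 0.6])

```text
time_s: 7.45
tcp_pos: [0.4388, -0.3421, 0.0492]
eef_rot: [180.0, -0.0, -19.3]
contact_force: [-1.1, 0.6, 3.9]
gripper_width: 0.056
```

Emit:
apply_moves(slide=[[0, 0, 0.01], [0, 0, 0]], turn=[[0, 0, 0], [0, 0, 0]], jaw=[0.6, 0.6])

```text
time_s: 7.65
tcp_pos: [0.4388, -0.3422, 0.0492]
eef_rot: [180.0, -0.0, -19.3]
contact_force: [-4.6, 4.0, 14.8]
gripper_width: 0.0555
```

Contact. Back off 1 mm and release.

Emit:
apply_moves(slide=[[0, 0, -0.01], [0, 0, 0], [0, 0, 0], [0, 0, 0], [0, 0, 0], [0, 0, 0], [0, 0, 0], [0, 0, 0]], turn=[[0, 0, 0], [0, 0, 0], [0, 0, 0], [0, 0, 0], [0, 0, 0], [0, 0, 0], [0, 0, 0], [0, 0, 0]], jaw=[0.55, 0.35, 0.3, 0.2, 0, 0, 0, 0])

```text
time_s: 8.45
tcp_pos: [0.4387, -0.3421, 0.0487]
eef_rot: [180.0, 0.0, -19.3]
contact_force: [0.1, -0.1, -0.6]
gripper_width: 0.0871
```

Emit:
apply_moves(slide=[[0, 0, -0.05], [0, 0, -0.1], [0, 0, -0.2], [0, 0, -0.4], [0, 0, -0.4], [0, 0, -0.4], [0, 0, -0.4], [0, 0, -0.2]], turn=[[0, 0, 0], [0, 0, 0], [0, 0, 0], [0, 0, 0], [0, 0, 0], [0, 0, 0], [0, 0, 0], [0, 0, 0]], jaw=[0, 0, 0, 0, 0, 0, 0, 0])

```text
time_s: 9.25
tcp_pos: [0.4396, -0.3428, 0.269]
eef_rot: [179.9, -0.4, -19.3]
contact_force: [-0.0, 0.7, -0.0]
gripper_width: 0.0873
```

Run:
```python
from h import *
from plant import r
w=snap(r,"wrist","i_wrist"); print(pose(r)[0],pose(r)[2]["gripper_width"])
s=snap(r,"side","i_side"); crop(s,180,320,90,190,5,"i_crop")
```

```text
[ 0.44031235 -0.34331972  0.27116963] 0.08771897038912366
```

View pics/i_crop.png

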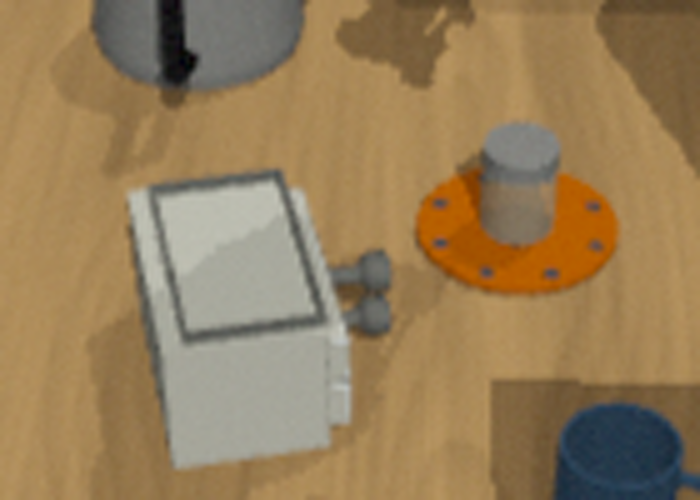

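View pics/i_wrist.png

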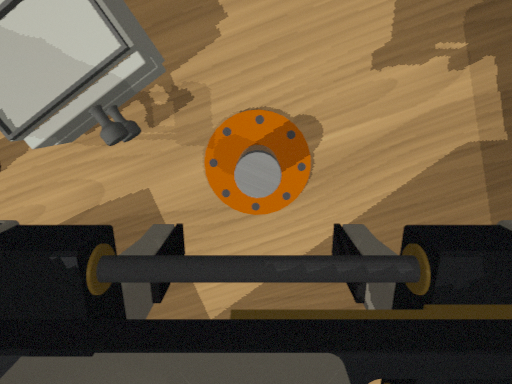

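The jar stands upright on the trivet: in the wrist view the lid is at (257,174) inside the disc at (258,160), offset by height parallax. I'll check that numerically, then view the drawer unit and rack on the way back.

Run:
```python
from h import *
from plant import r
w=load("i_wrist")
hsv=cv2.cvtColor(w["pixels"],cv2.COLOR_BGR2HSV)
o=(hsv[...,0]<25)&(hsv[...,1]>220)&(hsv[...,2]>110); o[220:]=0
ys,xs=np.nonzero(o); P=ray(w,xs,ys,.008); print(cv2.minEnclosingCircle(P[:,:2].astype(np.float32)))
show("lid",w,np.array([(257,151.),(281,174),(257,198),(234,174)]),.08)
# view pose for unit: unit centre (.632,-.177)
plan(r,[.56,-.15,.33]);
```

```text
((0.4377093017101288, -0.341344952583313), 0.07478129118680954)
lid mean [ 0.4391 -0.3418] len [0.0389, 0.0407, 0.0399, 0.0381] ang [-153.1, 117.0, 23.1, -64.3]
turn [0. 0. 0.] deg [0. 0. 0.] | slide after turn [ 0.5   -2.216 -0.611] | slide before turn [ 0.5   -2.216 -0.611] dist mm 235
```

Emit:
apply_moves(slide=[[0.1, -0.3, -0.2], [0.1, -0.4, -0.2], [0.1, -0.4, -0.2], [0.1, -0.4, 0], [0.1, -0.4, 0], [0.07, -0.3, 0], [0, 0, 0], [0, 0, 0]], turn=[[0, 0, 0], [0, 0, 0], [0, 0, 0], [0, 0, 0], [0, 0, 0], [0, 0, 0], [0, 0, 0], [0, 0, 0]], jaw=[0, 0, 0, 0, 0, 0, 0, 0])

```text
time_s: 10.15
tcp_pos: [0.5651, -0.1525, 0.3233]
eef_rot: [180.0, 0.1, -19.2]
contact_force: [-1.0, 0.4, -0.7]
gripper_width: 0.0877
```

Run:
```python
from h import *
from plant import r
w=snap(r,"wrist","j_wrist"); print(pose(r)[0])
plan(r,[.54,.20,.33])
```

```text
[ 0.56482025 -0.15320656  0.32350569]
turn [0. 0. 0.] deg [0. 0. 0.] | slide after turn [-1.4   -3.252 -0.065] | slide before turn [-1.4   -3.252 -0.065] dist mm 354
```

View pics/j_wrist.png

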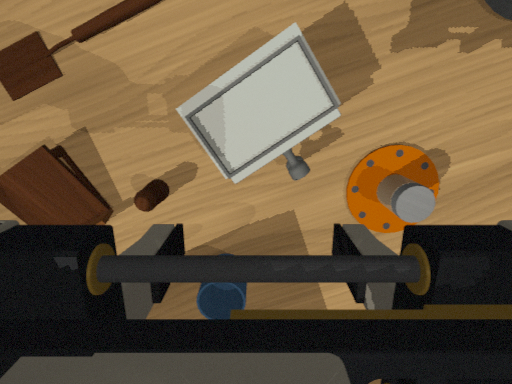

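Emit:
apply_moves(slide=[[-0.17, -0.4, 0], [-0.17, -0.4, 0], [-0.17, -0.4, 0], [-0.17, -0.4, 0], [-0.18, -0.41, 0], [-0.18, -0.41, 0], [-0.18, -0.41, 0], [-0.18, -0.41, 0]], turn=[[0, 0, 0], [0, 0, 0], [0, 0, 0], [0, 0, 0], [0, 0, 0], [0, 0, 0], [0, 0, 0], [0, 0, 0]], jaw=[0, 0, 0, 0, 0, 0, 0, 0])

```text
time_s: 11.0
tcp_pos: [0.5397, 0.1992, 0.3242]
eef_rot: [-180.0, -0.0, -19.4]
contact_force: [1.4, -0.2, -0.4]
gripper_width: 0.0874
```

Emit:
apply_moves(slide=[[0, 0, 0], [0, 0, 0]], turn=[[0, 0, 0], [0, 0, 0]], jaw=[0, 0])

```text
time_s: 11.2
tcp_pos: [0.5399, 0.1987, 0.3236]
eef_rot: [180.0, 0.0, -19.2]
contact_force: [0.3, 0.2, 1.0]
gripper_width: 0.0876
```

Run:
```python
from h import *
from plant import r
w=snap(r,"wrist","k_wrist"); print(pose(r)[0])
crop(load("j_wrist"),170,350,15,195,4,"j_crop")
```

```text
[0.54004841 0.19795404 0.3237293 ]
```

View pics/j_crop.png

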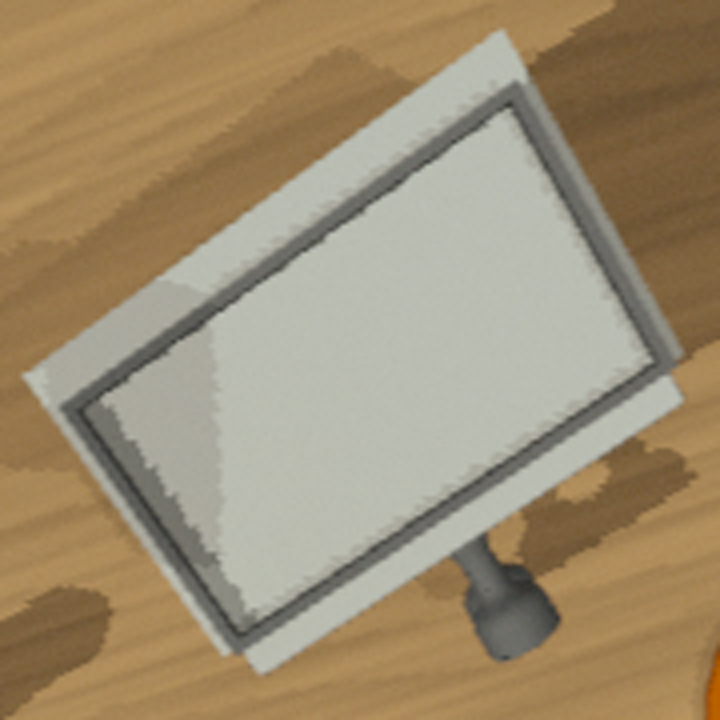

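View pics/k_wrist.png

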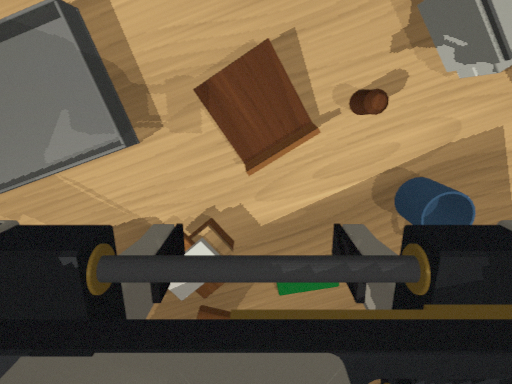

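Run:
```python
from h import *
w=load("j_wrist"); show("rim",w,cp([(520,82),(672,370),(235,653),(64,407)],4,170,15),.108)
show("inner",w,cp([(508,105),(655,362),(243,632),(85,407)],4,170,15),.107)
show("top",w,cp([(503,30),(684,403),(262,675),(25,375)],4,170,15),.1)
crop(load("k_wrist"),180,340,25,185,5,"k_crop")
```

```text
rim mean [ 0.6286 -0.1792] len [0.0908, 0.1577, 0.0901, 0.1591] ang [-167.2, 103.9, 13.7, -75.8]
inner mean [ 0.6293 -0.1796] len [0.0831, 0.149, 0.0827, 0.1485] ang [-165.5, 104.1, 14.2, -75.7]
top mean [ 0.63   -0.1788] len [0.1174, 0.1564, 0.1172, 0.1696] ang [-169.1, 104.1, 17.3, -75.9]
```

View pics/k_crop.png

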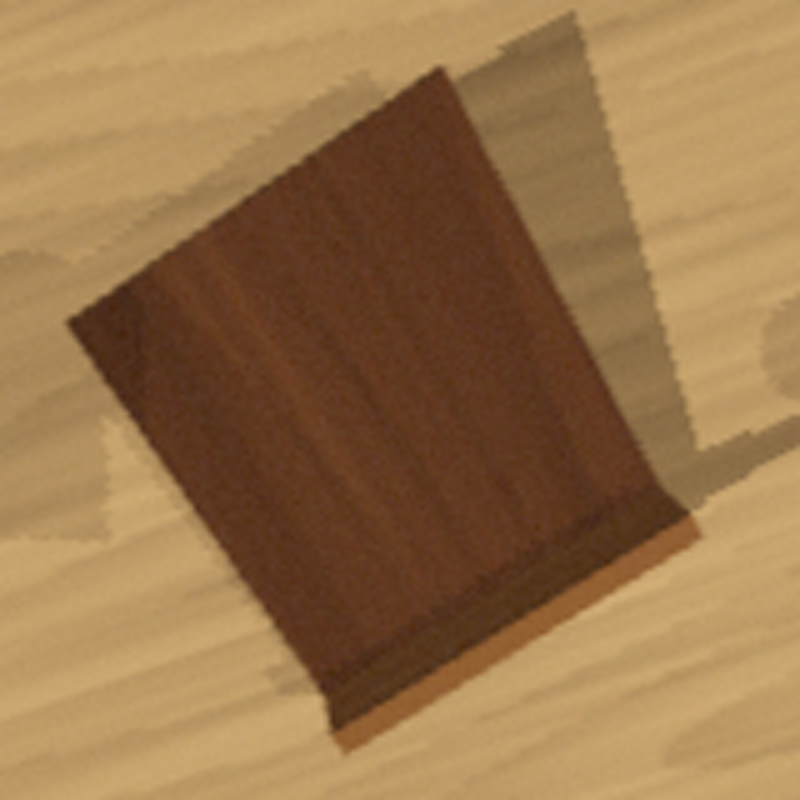

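Run:
```python
from h import *
w=load("k_wrist"); f=lambda p:cp(p,5,180,25)
a=show("up",w,f([(443,66),(68,322)]),.0484)
b=show("base",w,f([(655,478),(325,683)]),.020)
t=show("bs top inner",w,f([(686,513),(333,730)]),.0512)
print(a.mean(0)-b.mean(0),np.degrees(np.arctan2(*(a.mean(0)-b.mean(0))[::-1])), np.linalg.norm(a.mean(0)-b.mean(0)))
print("edges",[np.degrees(np.arctan2(*(a[i]-b[i])[::-1])) for i in (0,1)])
W=cloud(w); m=np.zeros((384,512),np.uint8); cv2.fillPoly(m,[f([(440,95),(620,470),(340,640),(100,325)]).round().astype(int)],1); P=W[m>0]; P=P[np.isfinite(P).all(1)]
k=np.linalg.lstsq(np.c_[P[:,:2],np.ones(len(P))],P[:,2],rcond=None)[0]; print(k,np.degrees(np.arctan2(k[1],k[0])),np.arctan(np.hypot(*k[:2])))
print("z at base mid",k[:2]@b.mean(0)+k[2],"up",k[:2]@a.mean(0)+k[2])
```

```text
up mean [0.6737 0.1913] len [0.1194, 0.1194] ang [102.6, -77.4]
base mean [0.5526 0.1634] len [0.1172, 0.1172] ang [102.7, -77.3]
bs top inner mean [0.5438 0.1627] len [0.1173, 0.1173] ang [102.6, -77.4]
[0.12112321 0.02794613] 12.992202747876183 0.12430534073146508
edges [np.float64(12.488529443801342), np.float64(13.495032085064532)]
[ 0.21820645  0.04872475 -0.10705905] 12.587454088397838 0.21996274947109404
z at base mid 0.02148727942139425 up 0.04927881240700299
```

```bash
cat >> h.py <<'E'
DO=np.array([.551,.1637,.0205]); DY=np.radians(12.7); SL=.22
dx=np.array([np.cos(SL)*np.cos(DY),np.cos(SL)*np.sin(DY),np.sin(SL)]); dy=np.array([-np.sin(DY),np.cos(DY),0]); dz=np.cross(dx,dy)
RD=np.c_[dx,-dy,-dz]   # tool pose square to deck
def deck(p): return DO+np.array([dx,dy,dz]).T@np.array(p)
UC=np.array([.629,-.1795]); UY=14.1
E
python3 - <<'E'
from h import *
from plant import r
plan(r,[.391,.408,.29],Rdown(-68.6))
E
```

```text
turn [ 0.    -0.     0.573] deg [ 2.000e-02 -0.000e+00  4.928e+01] | slide after turn [-2.499  0.621  0.337] | slide before turn [-2.101 -1.489  0.337] dist mm 260
```

Emit:
apply_moves(slide=[[-0.3, -0.2, 0.04], [-0.36, -0.26, 0.06], [-0.36, -0.26, 0.06], [-0.36, -0.26, 0.06], [-0.36, -0.26, 0.06], [-0.36, -0.25, 0.06], [0, 0, 0], [0, 0, 0]], turn=[[0, 0, 0], [0, 0, 0], [0, 0, 0], [0, 0, 0], [0, 0, 0], [0, 0, 0], [0, 0, 0.09], [0, 0, 0.09]], jaw=[0, 0, 0, 0, 0, 0, 0, 0])

```text
time_s: 12.05
tcp_pos: [0.3912, 0.4083, 0.2896]
eef_rot: [180.0, -0.0, -35.1]
contact_force: [-0.6, -0.7, -0.8]
gripper_width: 0.0878
```

Emit:
apply_moves(slide=[[0, 0, 0], [0, 0, 0], [0, 0, 0], [0, 0, 0], [0, 0, 0], [0, 0, 0], [0, 0, 0]], turn=[[0, 0, 0.09], [0, 0, 0.09], [0, 0, 0.09], [0, 0, 0.09], [0, 0, 0.033], [0, 0, 0], [0, 0, 0]], jaw=[0, 0, 0, 0, 0, 0, 0])

```text
time_s: 12.75
tcp_pos: [0.3919, 0.4077, 0.29]
eef_rot: [-180.0, 0.0, -68.5]
contact_force: [-0.1, -0.8, 0.0]
gripper_width: 0.0874
```

Run:
```python
from h import *
from plant import r
w=snap(r,"wrist","l_wrist"); print(pose(r)[0],pose(r)[2]["eef_rot"]); crop(w,180,340,60,220,5,"l_crop")
```

```text
[0.39179402 0.40793454 0.28989485] [-1.79989007e+02  7.61312025e-03 -6.85319969e+01]
```

View pics/l_crop.png

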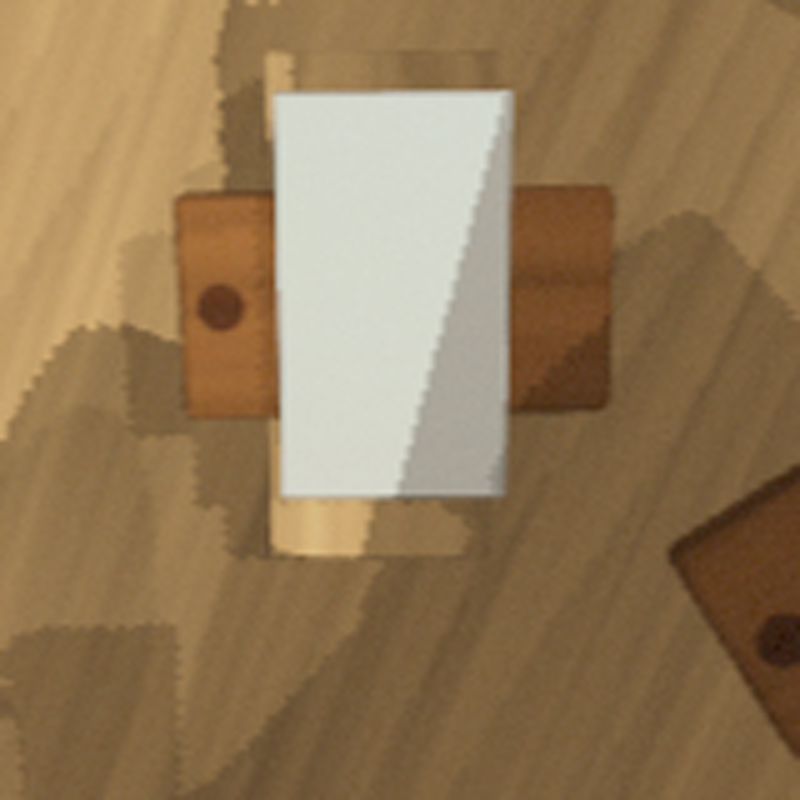

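Tile alone on the pile, corners (274,92), (513,92), (506,497), (282,497). The small board with the dark dot lies under it, and the large brown board is off to the lower right.

Run:
```python
from h import *
from plant import r
w=load("l_wrist"); f=lambda p:cp(p,5,180,60)
t=show("tile",w,f([(274,92),(513,92),(506,497),(282,497)]),.07)
show("board",w,f([(176,196),(611,186),(608,409),(187,417)]),.056)
show("case",w,f([(266,52),(497,52),(462,556),(271,556)]),.04)
c=t.mean(0); print(c); plan(r,[c[0],c[1],.0725],Rdown(-68.5))
```

```text
tile mean [0.4132 0.353 ] len [0.0559, 0.0957, 0.0565, 0.0957] ang [-158.6, 111.7, 21.4, -68.7]
board mean [0.4123 0.3539] len [0.1076, 0.0547, 0.1085, 0.0544] ang [-157.3, 113.0, 22.5, -67.9]
case mean [0.4163 0.3594] len [0.0581, 0.1296, 0.0527, 0.1294] ang [-158.6, 108.3, 21.4, -69.3]
[0.41315266 0.35298637]
turn [-0.  0. -0.] deg [-0.01  0.01 -0.03] | slide after turn [0.59  0.003 2.174] | slide before turn [0.59  0.003 2.174] dist mm 225
```

Emit:
apply_moves(slide=[[0.29, 0, 0.2], [0.3, 0, 0.4], [0, 0, 0.4], [0, 0, 0.4], [0, 0, 0.4], [0, 0, 0.2], [0, 0, 0.1], [0, 0, 0.05]], turn=[[0, 0, 0], [0, 0, 0], [0, 0, 0], [0, 0, 0], [0, 0, 0], [0, 0, 0], [0, 0, 0], [0, 0, 0]], jaw=[0, 0, 0, 0, 0, 0, 0, 0])

```text
time_s: 13.6
tcp_pos: [0.4129, 0.3537, 0.0742]
eef_rot: [180.0, -0.0, -68.5]
contact_force: [0.1, -0.5, 0.7]
gripper_width: 0.0877
```

Emit:
apply_moves(slide=[[0, 0, 0.02], [0, 0, 0], [0, 0, 0]], turn=[[0, 0, 0], [0, 0, 0], [0, 0, 0]], jaw=[0, 0, 0])

```text
time_s: 13.9
tcp_pos: [0.4132, 0.3545, 0.0738]
eef_rot: [-179.9, 0.1, -68.5]
contact_force: [-0.4, -0.5, 0.1]
gripper_width: 0.0878
```

Emit:
apply_moves(slide=[[0, 0, 0.01], [0, 0, 0], [0, 0, 0], [0, 0, 0], [0, 0, 0], [0, 0, 0], [0, 0, 0], [0, 0, 0]], turn=[[0, 0, 0], [0, 0, 0], [0, 0, 0], [0, 0, 0], [0, 0, 0], [0, 0, 0], [0, 0, 0], [0, 0, 0]], jaw=[0.1, 0.2, 0.3, 0.4, 0.5, 0.6, 0.6, 0.6], newtons=25)

```text
time_s: 14.7
tcp_pos: [0.4128, 0.3539, 0.0718]
eef_rot: [-180.0, 0.0, -68.5]
contact_force: [-1.0, -0.1, 1.3]
gripper_width: 0.0561
```

Emit:
apply_moves(slide=[[0, 0, 0], [0, 0, -0.03], [0, 0, -0.05], [0, 0, -0.1], [0, 0, -0.3], [0, 0, -0.4], [0, 0, -0.4], [0, 0, -0.2]], turn=[[0, 0, 0], [0, 0, 0], [0, 0, 0], [0, 0, 0], [0, 0, 0], [0, 0, 0], [0, 0, 0], [0, 0, 0]], jaw=[0.6, 0.6, 0.6, 0.6, 0.6, 0.6, 0.6, 0.6])

```text
time_s: 15.5
tcp_pos: [0.4137, 0.3548, 0.2244]
eef_rot: [-179.7, 0.2, -68.5]
contact_force: [0.5, 1.2, -1.8]
gripper_width: 0.0559
```

Run:
```python
from h import *
from plant import r
w=snap(r,"wrist","m_wrist"); print(pose(r)[0],pose(r)[2]["contact_force"]); s=snap(r,"side","m_side"); crop(s,240,360,220,340,5,"m_crop")
```

```text
[0.41439074 0.35555932 0.2266935 ] [1.11909615 1.12959229 1.38340185]
```

View pics/m_wrist.png

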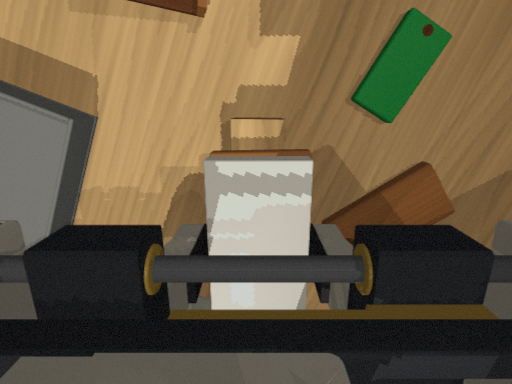

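View pics/m_crop.png

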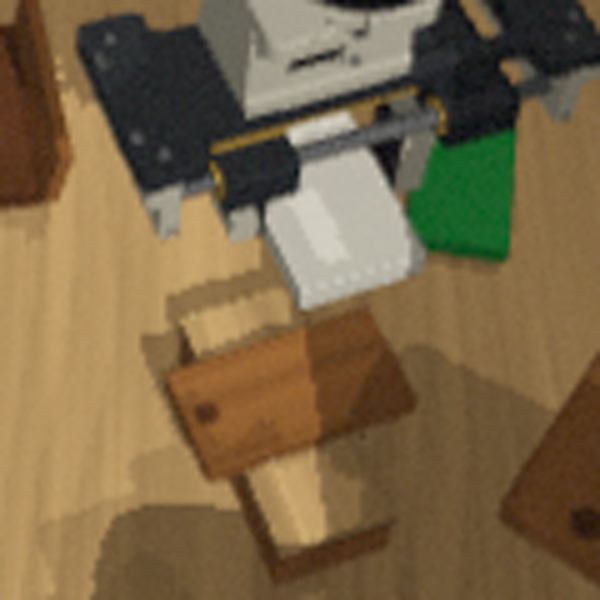

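Run:
```python
from h import *
from plant import r
p,R,_=pose(r)
w=load("m_wrist"); P=ray(w,[207,311],[158,157],p[2]-.0018); print((P-p)@R)
for x in (.052,): 
  q=deck([x-.001,0,.0158]); print(q, "hover",deck([x-.001,0,.08]))
  plan(r,deck([x-.001,0,.10]),RD)
```

```text
[[ 0.05017426 -0.02574374  0.00176103]
 [ 0.05069679  0.02700148  0.00143663]]
[0.59618943 0.17388388 0.04704889] hover [0.58252186 0.17080376 0.10970151]
turn [ 0.099  0.12  -0.941] deg [  8.48  10.35 -80.91] | slide after turn [0.96  2.17  1.188] | slide before turn [ 2.331 -0.845  0.946] dist mm 265
```

Emit:
apply_moves(slide=[[0.3, -0.1, 0], [0.4, -0.14, 0], [0.4, -0.15, 0], [0.4, -0.15, 0], [0.4, -0.15, 0], [0.4, -0.15, 0], [0, 0, 0], [0, 0, 0]], turn=[[0, 0, 0], [0, 0, 0], [0, 0, 0], [0, 0, 0], [0, 0, 0], [0, 0, -0.09], [0, 0, -0.09], [0, 0, -0.09]], jaw=[0.6, 0.6, 0.6, 0.6, 0.6, 0.6, 0.6, 0.6])

```text
time_s: 16.4
tcp_pos: [0.5752, 0.1688, 0.2184]
eef_rot: [179.9, 0.0, -45.2]
contact_force: [-0.6, 0.3, -1.4]
gripper_width: 0.0557
```

Emit:
apply_moves(slide=[[0, 0, 0], [0, 0, 0], [0, 0, 0], [0, 0, 0], [0, 0, 0], [0, 0, 0], [0, 0, 0], [0, 0, 0]], turn=[[0, 0, -0.09], [0, 0, -0.09], [0, 0, -0.09], [0, 0, -0.09], [0, 0, -0.09], [0, 0, -0.09], [0, 0, -0.09], [0, 0, -0.045]], jaw=[0.6, 0.6, 0.6, 0.6, 0.6, 0.6, 0.6, 0.6])

```text
time_s: 17.2
tcp_pos: [0.5744, 0.1703, 0.2188]
eef_rot: [180.0, 0.1, 13.0]
contact_force: [-0.4, -0.2, -2.9]
gripper_width: 0.0554
```

Emit:
apply_moves(slide=[[0, 0, 0], [0, 0, 0], [0, 0, 0]], turn=[[0, 0.07, 0], [0, 0.077, 0], [0, 0, 0]], jaw=[0.6, 0.6, 0.6])

```text
time_s: 17.5
tcp_pos: [0.5701, 0.1676, 0.2163]
eef_rot: [179.9, -12.4, 12.7]
contact_force: [-1.1, -0.1, -2.0]
gripper_width: 0.0555
```

Run:
```python
from h import *
from plant import r
print(pose(r)[0],pose(r)[2]["eef_rot"],pose(r)[2]["joints"])
plan(r,deck([.050,0,.03]),RD)
```

```text
[0.57005603 0.16763252 0.2163498 ] [179.91597759 -12.43964     12.69174247] [ 38.6319738    6.97694706 -24.97258451   7.4930621  -47.11192458
  59.47263752]
turn [ 0.001  0.002 -0.   ] deg [ 0.09  0.17 -0.01] | slide after turn [-0.117 -0.004  1.569] | slide before turn [-0.113 -0.006  1.569] dist mm 157
```

Emit:
apply_moves(slide=[[-0.06, 0, 0.2], [-0.05, 0, 0.3], [0, 0, 0.4], [0, 0, 0.3], [0, 0, 0.2], [0, 0, 0.1], [0, 0, 0.05], [0, 0, 0]], turn=[[0, 0.002, 0], [0, 0, 0], [0, 0, 0], [0, 0, 0], [0, 0, 0], [0, 0, 0], [0, 0, 0], [0, 0, 0]], jaw=[0.6, 0.6, 0.6, 0.6, 0.6, 0.6, 0.6, 0.6])

```text
time_s: 18.3
tcp_pos: [0.5981, 0.1756, 0.0659]
eef_rot: [180.0, -12.8, 12.7]
contact_force: [-1.0, -0.6, -1.8]
gripper_width: 0.0556
```

Run:
```python
from h import *
from plant import r
w=snap(r,"wrist","n_wrist");s=snap(r,"side","n_side");crop(s,180,290,180,280,6,"n_crop")
plan(r,deck([.050,0,.0158]),RD)
```

```text
turn [-0.    -0.003 -0.   ] deg [-0.02 -0.27 -0.02] | slide after turn [-0.081  0.016  0.19 ] | slide before turn [-0.081  0.016  0.19 ] dist mm 21
```

View pics/n_wrist.png

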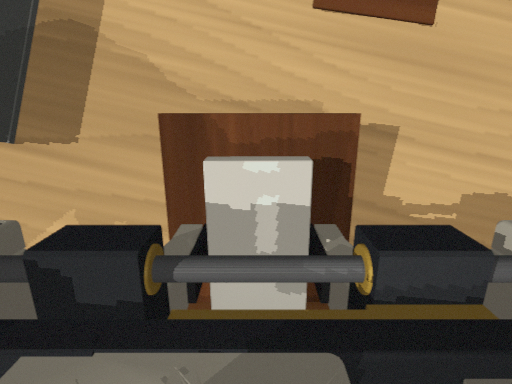

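View pics/n_crop.png

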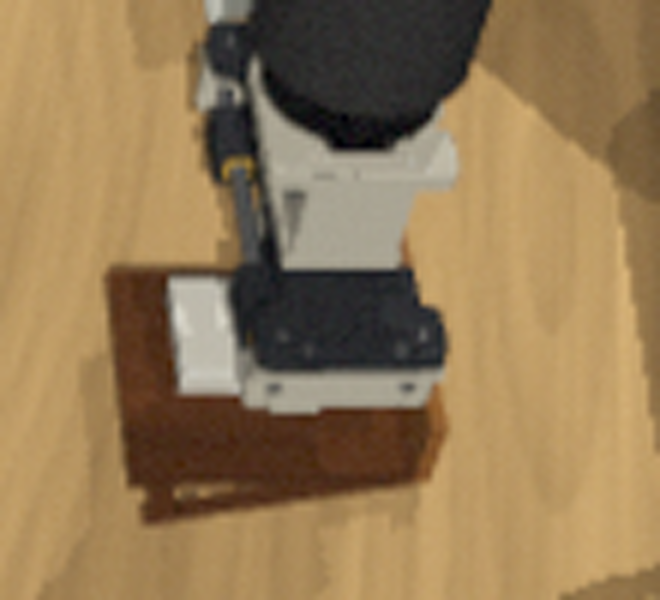

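```bash
cat >> h.py <<'E'
def rayplane(c,uv,p0,n):
    R=cv2.Rodrigues(np.array(c["rvec"],float))[0]; t=np.array(c["tvec"],float).ravel(); uv=np.atleast_2d(np.array(uv,float))
    d=np.c_[(uv[:,0]-c["cx"])/c["fx"],(uv[:,1]-c["cy"])/c["fy"],np.ones(len(uv))]@R; o=-R.T@t
    return o+d*(((p0-o)@n)/(d@n))[:,None]
def todeck(P): return (np.atleast_2d(P)-DO)@np.array([dx,dy,dz]).T
E
python3 - <<'E'
from h import *
from plant import r
w=load("n_wrist"); p=pose(r)[0]
print("tcp",todeck(p)*1000)
print("deck edge",todeck(rayplane(w,[(160,113),(359,113),(163,160),(356,160)],DO,dz))*1000)
q=p-.0018*(-dz)*-1
print("tile far edge",todeck(rayplane(w,[(206,157),(311,157)],p-.0018*dz,dz))*1000)
E
```

```text
tcp [[58.05893985  1.60851641 34.82457369]]
deck edge [[ 1.29102758e+02  5.92400459e+01 -1.03085650e-14]
 [ 1.28992368e+02 -5.86184892e+01 -3.72359639e-15]
 [ 1.00997472e+02  6.00129501e+01  1.82883045e-14]
 [ 1.00863725e+02 -5.94240022e+01 -6.10670453e-17]]
tile far edge [[108.34677362  27.44752851  33.02457369]
 [108.28824515 -25.39361736  33.02457369]]
```

Emit:
apply_moves(slide=[[-0.04, 0.005, 0], [-0.04, 0.005, 0], [0, 0, 0.06], [0, 0, 0.05], [0, 0, 0.03], [0, 0, 0.02], [0, 0, 0], [0, 0, 0]], turn=[[0, 0, 0], [0, 0, 0], [0, 0, 0], [0, 0, 0], [0, 0, 0], [0, 0, 0], [0, 0, 0], [0, 0, 0]], jaw=[0.6, 0.6, 0.6, 0.6, 0.6, 0.6, 0.6, 0.6])

```text
time_s: 19.2
tcp_pos: [0.5942, 0.1738, 0.0486]
eef_rot: [180.0, -12.8, 12.7]
contact_force: [-0.0, -0.6, -2.2]
gripper_width: 0.0558
```

Run:
```python
from h import *
from plant import r
print(todeck(pose(r)[0])*1000)
```

```text
[[49.4367127   0.37693954 17.76440389]]
```

Emit:
apply_moves(slide=[[0, 0, 0.01], [0, 0, 0.01], [0, 0, 0]], turn=[[0, 0, 0], [0, 0, 0], [0, 0, 0]], jaw=[0.6, 0.6, 0.6])

```text
time_s: 19.5
tcp_pos: [0.5946, 0.1739, 0.0468]
eef_rot: [-180.0, -12.8, 12.7]
contact_force: [-0.1, -0.6, -1.3]
gripper_width: 0.0559
```

Emit:
apply_moves(slide=[[0, 0, 0.01], [0, 0, 0]], turn=[[0, 0, 0], [0, 0, 0]], jaw=[0.6, 0.6])

```text
time_s: 19.7
tcp_pos: [0.5947, 0.174, 0.0465]
eef_rot: [180.0, -12.8, 12.7]
contact_force: [-3.9, -0.9, 5.0]
gripper_width: 0.0557
```

Contact with the deck. Release and retract along the tool axis.

Emit:
apply_moves(slide=[[0, 0, 0], [0, 0, 0], [0, 0, 0], [0, 0, 0], [0, 0, 0], [0, 0, 0], [0, 0, -0.1], [0, 0, -0.2]], turn=[[0, 0, 0], [0, 0, 0], [0, 0, 0], [0, 0, 0], [0, 0, 0], [0, 0, 0], [0, 0, 0], [0, 0, 0]], jaw=[0.5, 0.3, 0.2, 0.1, 0, 0, 0, 0])

```text
time_s: 20.5
tcp_pos: [0.5874, 0.1718, 0.0743]
eef_rot: [179.9, -12.6, 12.7]
contact_force: [-0.2, 0.1, -0.7]
gripper_width: 0.0877
```

Emit:
apply_moves(slide=[[-0.1, 0, -0.3], [-0.2, 0, -0.4], [-0.2, 0, -0.4], [-0.2, 0, -0.4], [-0.2, 0, -0.3], [0, 0, 0], [0, 0, 0]], turn=[[0, 0, 0], [0, 0, 0], [0, 0, 0], [0, 0, 0], [0, 0, 0], [0, 0, 0], [0, 0, 0]], jaw=[0, 0, 0, 0, 0, 0, 0])

```text
time_s: 21.2
tcp_pos: [0.4635, 0.1448, 0.2323]
eef_rot: [-179.9, -13.0, 12.7]
contact_force: [-0.3, 0.4, -1.2]
gripper_width: 0.0878
```

Run:
```python
from h import *
from plant import r
w=snap(r,"wrist","o_wrist"); print(pose(r)[0]); crop(w,170,350,30,220,4,"o_crop")
```

```text
[0.46358362 0.14467547 0.23118592]
```

View pics/o_crop.png

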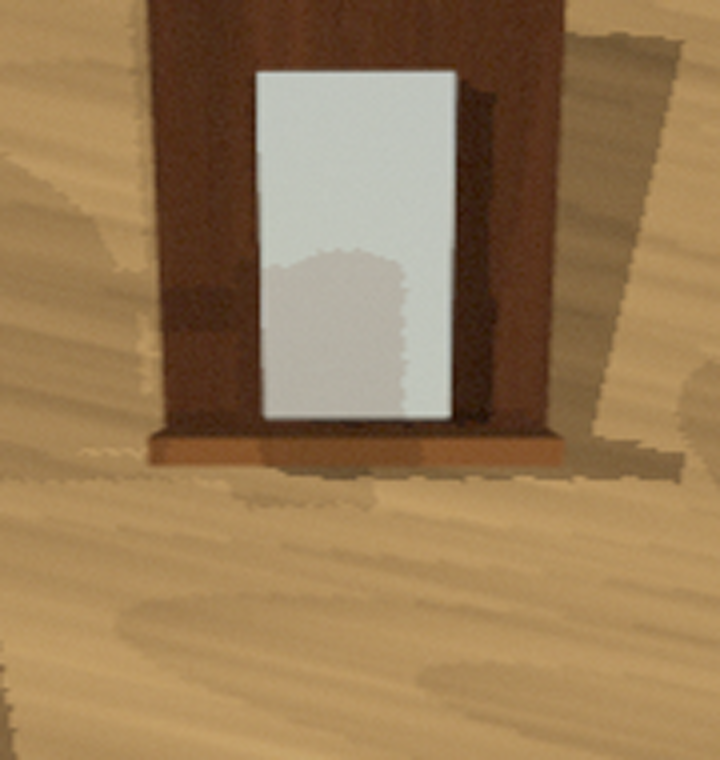

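Run:
```python
from h import *
from plant import r
w=load("o_wrist"); f=lambda p:cp(p,4,170,30)
T=todeck(rayplane(w,f([(256,71),(457,71),(452,418),(264,418)]),DO+.014*dz,dz))*1000; print(T.round(1),T.mean(0))
print("backstop top inner",todeck(rayplane(w,f([(150,436),(563,436)]),DO+.032*dz,dz))*1000)
print("deck sides",todeck(rayplane(w,f([(155,150),(559,150)]),DO,dz))*1000)
plan(r,[.391,.408,.29],Rdown(22.5));
```

```text
[[ 98.6  28.4  14. ]
 [ 98.5 -27.7  14. ]
 [  3.  -28.5  14. ]
 [  3.1  28.2  14. ]] [50.8024215   0.09093933 14.        ]
backstop top inner [[ -0.49300341  59.72638235  32.        ]
 [ -0.52702109 -59.06061125  32.        ]]
deck sides [[ 7.98512370e+01  5.98087227e+01  5.15232882e-15]
 [ 7.97707546e+01 -5.94531818e+01  1.04668420e-14]]
turn [ 0.012 -0.149 -0.114] deg [  1.04 -12.84  -9.76] | slide after turn [ 0.337 -2.711 -0.588] | slide before turn [ 0.004 -2.729 -0.599] dist mm 279
```

Emit:
apply_moves(slide=[[0, 0, 0], [0, 0, 0], [-0.12, -0.41, -0.12], [-0.12, -0.41, -0.12], [-0.12, -0.41, -0.12], [-0.13, -0.41, -0.12], [-0.13, -0.41, -0.12], [0, 0, 0]], turn=[[0, -0.075, 0], [0, -0.075, 0], [0, 0, 0], [0, 0, 0], [0, 0, 0], [0, 0, -0.05], [0, 0, -0.06], [0, 0, 0]], jaw=[0, 0, 0, 0, 0, 0, 0, 0])

```text
time_s: 22.05
tcp_pos: [0.3544, 0.3332, 0.2907]
eef_rot: [-180.0, 0.1, 22.5]
contact_force: [-0.3, 0.0, -0.1]
gripper_width: 0.0875
```

Emit:
apply_moves(slide=[[0, 0, 0], [0, 0, 0]], turn=[[0, 0, 0], [0, 0, 0]], jaw=[0, 0])

```text
time_s: 22.25
tcp_pos: [0.3558, 0.3286, 0.2894]
eef_rot: [179.9, 0.2, 22.1]
contact_force: [-0.0, -0.9, -0.3]
gripper_width: 0.0875
```

Run:
```python
from h import *
from plant import r
w=snap(r,"wrist","p_wrist"); print(pose(r)[0],pose(r)[2]["eef_rot"]); crop(w,180,340,60,220,5,"p_crop")
```

```text
[0.35603816 0.32837427 0.28962098] [179.92888049   0.18701853  22.03331719]
```

View pics/p_crop.png

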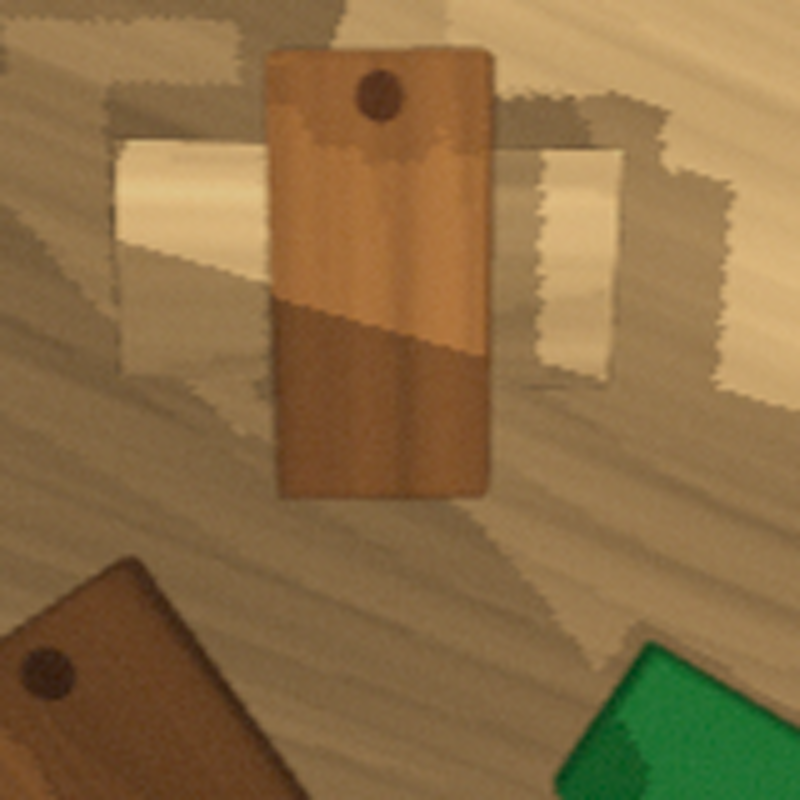

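The pile board, corners (265,48), (495,47), (490,497), (277,498), is clearly smaller than the dark brown one at lower left, and the green one is at lower right. The case lies crosswise under it.

Run:
```python
from h import *
from plant import r
w=load("p_wrist"); f=lambda p:cp(p,5,180,60)
t=show("board",w,f([(265,48),(495,47),(490,497),(277,498)]),.056)
show("case",w,f([(117,140),(622,150),(608,386),(119,378)]),.04)
c=t.mean(0); plan(r,[c[0],c[1],.0575],Rdown(22.0)); plan(r,[c[0],c[1],.0575],Rdown(22.5))
```

```text
board mean [0.4128 0.3539] len [0.0553, 0.1093, 0.0557, 0.1093] ang [-67.7, -157.5, 112.3, 22.3]
case mean [0.4144 0.3589] len [0.1288, 0.0596, 0.1304, 0.0599] ang [-69.0, -159.0, 111.1, 19.5]
turn [0.001 0.002 0.   ] deg [0.07 0.19 0.03] | slide after turn [ 0.622 -0.025  2.321] | slide before turn [ 0.629 -0.027  2.319] dist mm 240
turn [ 0.001  0.002 -0.005] deg [ 0.07  0.19 -0.47] | slide after turn [ 0.622 -0.019  2.321] | slide before turn [ 0.629 -0.027  2.319] dist mm 240
```

Emit:
apply_moves(slide=[[0.31, -0.01, 0.2], [0.31, -0.01, 0.4], [0, 0, 0.4], [0, 0, 0.4], [0, 0, 0.4], [0, 0, 0.3], [0, 0, 0.15], [0, 0, 0.05]], turn=[[0, 0.002, -0.005], [0, 0, 0], [0, 0, 0], [0, 0, 0], [0, 0, 0], [0, 0, 0], [0, 0, 0], [0, 0, 0]], jaw=[0, 0, 0, 0, 0, 0, 0, 0])

```text
time_s: 23.1
tcp_pos: [0.4121, 0.3522, 0.0588]
eef_rot: [179.9, 0.1, 22.4]
contact_force: [0.4, 0.7, 0.2]
gripper_width: 0.0873
```

Emit:
apply_moves(slide=[[0, 0, 0], [0, 0, 0], [0, 0, 0]], turn=[[0, 0, 0], [0, 0, 0], [0, 0, 0]], jaw=[0, 0, 0])

```text
time_s: 23.4
tcp_pos: [0.4127, 0.3551, 0.0624]
eef_rot: [-179.9, -0.2, 22.5]
contact_force: [0.0, 0.0, 1.2]
gripper_width: 0.0873
```

Run:
```python
from h import *
from plant import r
plan(r,[.4128,.3539,.0575],Rdown(22.4))
```

```text
turn [-0.001 -0.002  0.002] deg [-0.08 -0.19  0.14] | slide after turn [-0.004  0.012  0.049] | slide before turn [-0.004  0.012  0.049] dist mm 5
```

Emit:
apply_moves(slide=[[0, 0.01, 0.02], [0, 0, 0], [0, 0, 0]], turn=[[0, 0, 0], [0, 0, 0], [0, 0, 0]], jaw=[0, 0, 0])

```text
time_s: 23.7
tcp_pos: [0.4125, 0.3538, 0.0595]
eef_rot: [-180.0, -0.1, 22.6]
contact_force: [-0.3, -0.5, -0.1]
gripper_width: 0.0876
```

Emit:
apply_moves(slide=[[0, 0, 0], [0, 0, 0]], turn=[[0, 0, 0], [0, 0, 0]], jaw=[0, 0])

```text
time_s: 23.9
tcp_pos: [0.4125, 0.3538, 0.0593]
eef_rot: [-180.0, -0.1, 22.6]
contact_force: [0.1, 0.2, -0.1]
gripper_width: 0.0879
```

Emit:
apply_moves(slide=[[0, 0, 0.02], [0, 0, 0], [0, 0, 0], [0, 0, 0], [0, 0, 0], [0, 0, 0], [0, 0, 0], [0, 0, 0]], turn=[[0, 0, 0], [0, 0, 0], [0, 0, 0], [0, 0, 0], [0, 0, 0], [0, 0, 0], [0, 0, 0], [0, 0, 0]], jaw=[0, 0.2, 0.3, 0.4, 0.5, 0.6, 0.6, 0.6], newtons=25)

```text
time_s: 24.7
tcp_pos: [0.4126, 0.3537, 0.0573]
eef_rot: [-180.0, -0.1, 22.6]
contact_force: [-0.1, 0.3, -0.8]
gripper_width: 0.0556
```

Emit:
apply_moves(slide=[[0, 0, 0], [0, 0, -0.03], [0, 0, -0.05], [0, 0, -0.1], [0, 0, -0.3], [0, 0, -0.4], [0, 0, -0.4], [0, 0, -0.2]], turn=[[0, 0, 0], [0, 0, 0], [0, 0, 0], [0, 0, 0], [0, 0, 0], [0, 0, 0], [0, 0, 0], [0, 0, 0]], jaw=[0.6, 0.6, 0.6, 0.6, 0.6, 0.6, 0.6, 0.6])

```text
time_s: 25.5
tcp_pos: [0.4133, 0.3546, 0.2101]
eef_rot: [-179.8, -0.4, 22.6]
contact_force: [0.6, 0.7, -1.1]
gripper_width: 0.0556
```

Emit:
apply_moves(slide=[[0, 0, 0], [0, 0, 0]], turn=[[0, 0, 0], [0, 0, 0]], jaw=[0.6, 0.6])

```text
time_s: 25.7
tcp_pos: [0.4121, 0.3536, 0.206]
eef_rot: [-179.9, -0.1, 22.5]
contact_force: [-0.3, -0.1, -1.8]
gripper_width: 0.0557
```

Run:
```python
from h import *
from plant import r
w=snap(r,"wrist","q_wrist"); print(pose(r)[0],pose(r)[2]["contact_force"])
plan(r,deck([.055,0,.12]),RD);plan(r,deck([.055,0,.12]),Rdown(12.7))
```

```text
[0.41189593 0.35313957 0.20498007] [-0.83488393 -0.02657087 -1.51647809]
turn [-0.013  0.146  0.114] deg [-1.1  12.52  9.8 ] | slide after turn [1.065 2.154 0.806] | slide before turn [0.829 2.33  0.554] dist mm 253
turn [-0.    -0.001  0.115] deg [-0.02 -0.05  9.84] | slide after turn [1.215 2.154 0.554] | slide before turn [0.829 2.33  0.554] dist mm 253
```

View pics/q_wrist.png

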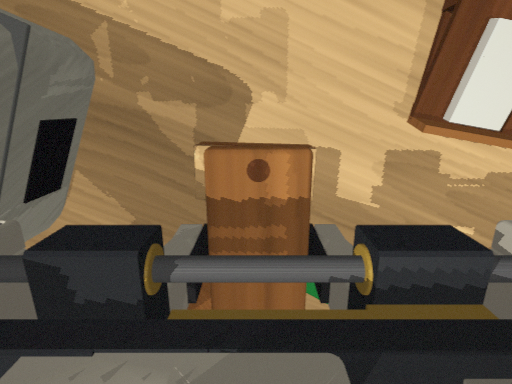

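Run:
```python
from h import *
from plant import r
p,R,_=pose(r); w=load("q_wrist"); P=rayplane(w,[(206,148),(312,148)],p+R[:,2]*.0013,R[:,2]); print((P-p)@R)
```

```text
[[ 0.05547903 -0.02651156  0.0013    ]
 [ 0.05545385  0.02695959  0.0013    ]]
```

Emit:
apply_moves(slide=[[0, 0, 0], [0, 0, 0], [0.15, 0.28, 0], [0.21, 0.37, 0], [0.21, 0.37, 0], [0.21, 0.37, 0], [0.21, 0.37, 0], [0.22, 0.39, 0]], turn=[[0, 0, 0.057], [0, 0, 0.058], [0, 0, 0], [0, 0, 0], [0, 0, 0], [0, 0, 0], [0, 0.07, 0], [0, 0.077, 0]], jaw=[0.6, 0.6, 0.6, 0.6, 0.6, 0.6, 0.6, 0.6])

```text
time_s: 26.55
tcp_pos: [0.5787, 0.1689, 0.2058]
eef_rot: [180.0, -12.8, 12.7]
contact_force: [0.9, -0.9, -1.5]
gripper_width: 0.0557
```

Emit:
apply_moves(slide=[[0, 0, 0], [0, 0, 0], [0, 0, 0]], turn=[[0, 0, 0], [0, 0, 0], [0, 0, 0]], jaw=[0.6, 0.6, 0.6])

```text
time_s: 26.85
tcp_pos: [0.5772, 0.1706, 0.207]
eef_rot: [-180.0, -12.6, 12.7]
contact_force: [0.4, 0.1, -1.2]
gripper_width: 0.0556
```

Run:
```python
from h import *
from plant import r
print(todeck(pose(r)[0])*1000)
plan(r,deck([.0575,0,.045]),RD)
```

```text
[[ 67.14144183   0.96650824 176.11748047]]
turn [-0. -0. -0.] deg [-0.   -0.02 -0.02] | slide after turn [-0.096  0.01   1.311] | slide before turn [-0.097  0.01   1.311] dist mm 131
```

Emit:
apply_moves(slide=[[-0.05, 0.01, 0.2], [-0.05, 0, 0.35], [0, 0, 0.35], [0, 0, 0.2], [0, 0, 0.13], [0, 0, 0.08], [0, 0, 0], [0, 0, 0]], turn=[[0, 0, 0], [0, 0, 0], [0, 0, 0], [0, 0, 0], [0, 0, 0], [0, 0, 0], [0, 0, 0], [0, 0, 0]], jaw=[0.6, 0.6, 0.6, 0.6, 0.6, 0.6, 0.6, 0.6])

```text
time_s: 27.65
tcp_pos: [0.5965, 0.1743, 0.0779]
eef_rot: [-180.0, -12.7, 12.7]
contact_force: [-0.4, 1.1, -0.7]
gripper_width: 0.0559
```

Run:
```python
from h import *
from plant import r
w=snap(r,"wrist","s_wrist"); print(todeck(pose(r)[0])*1000,pose(r)[2]["eef_rot"])
```

```text
[[58.30095313  0.29810674 46.27744208]] [-179.9525117   -12.76816325   12.69628499]
```

View pics/s_wrist.png

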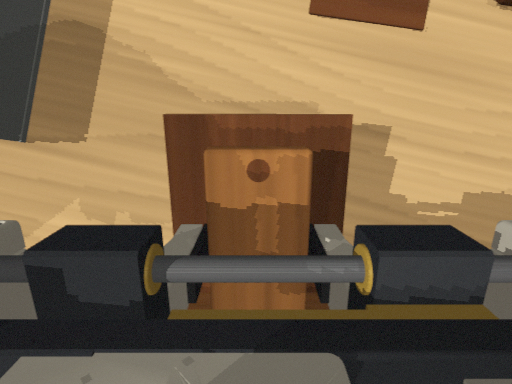

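The board is square and centred on the deck in the wrist view. Lowering.

Emit:
apply_moves(slide=[[0, 0, 0.06], [0, 0, 0.04], [0, 0, 0.02], [0, 0, 0.01], [0, 0, 0], [0, 0, 0]], turn=[[0, 0, 0], [0, 0, 0], [0, 0, 0], [0, 0, 0], [0, 0, 0], [0, 0, 0]], jaw=[0.6, 0.6, 0.6, 0.6, 0.6, 0.6])

```text
time_s: 28.3
tcp_pos: [0.5991, 0.1743, 0.065]
eef_rot: [-180.0, -12.7, 12.7]
contact_force: [0.0, 0.7, -0.2]
gripper_width: 0.0552
```

Emit:
apply_moves(slide=[[0, 0, 0.01], [0, 0, 0], [0, 0, 0]], turn=[[0, 0, 0], [0, 0, 0], [0, 0, 0]], jaw=[0.6, 0.6, 0.6])

```text
time_s: 28.6
tcp_pos: [0.5993, 0.1743, 0.064]
eef_rot: [-180.0, -12.7, 12.7]
contact_force: [0.5, 0.4, -1.2]
gripper_width: 0.0557
```

Run:
```python
from h import *
from plant import r
print(todeck(pose(r)[0])*1000,pose(r)[2]["contact_force"])
```

```text
[[57.71836129 -0.27060529 31.65868108]] [ 0.45230737  0.4133116  -1.17043327]
```

Emit:
apply_moves(slide=[[0, 0, 0.01], [0, 0, 0]], turn=[[0, 0, 0], [0, 0, 0]], jaw=[0.6, 0.6])

```text
time_s: 28.8
tcp_pos: [0.5995, 0.1744, 0.0634]
eef_rot: [-180.0, -12.7, 12.7]
contact_force: [-2.7, -0.1, 4.1]
gripper_width: 0.0556
```

Emit:
apply_moves(slide=[[0, 0, 0.005], [0, 0, 0]], turn=[[0, 0, 0], [0, 0, 0]], jaw=[0.6, 0.6])

```text
time_s: 29.0
tcp_pos: [0.5995, 0.1744, 0.0634]
eef_rot: [-180.0, -12.8, 12.7]
contact_force: [-6.0, -0.2, 9.6]
gripper_width: 0.0558
```

Emit:
apply_moves(slide=[[0, 0, -0.005], [0, 0, 0], [0, 0, 0], [0, 0, 0], [0, 0, 0], [0, 0, 0], [0, 0, -0.1], [0, 0, -0.2]], turn=[[0, 0, 0], [0, 0, 0], [0, 0, 0], [0, 0, 0], [0, 0, 0], [0, 0, 0], [0, 0, 0], [0, 0, 0]], jaw=[0.5, 0.3, 0.2, 0.1, 0, 0, 0, 0])

```text
time_s: 29.8
tcp_pos: [0.5922, 0.1723, 0.0915]
eef_rot: [180.0, -12.6, 12.7]
contact_force: [0.2, 0.1, 0.4]
gripper_width: 0.0873
```

Emit:
apply_moves(slide=[[-0.1, 0, -0.3], [-0.2, 0, -0.4], [-0.2, 0, -0.4], [-0.2, 0, -0.4], [-0.2, 0, -0.3], [0, 0, 0], [0, 0, 0]], turn=[[0, 0, 0], [0, 0, 0], [0, 0, 0], [0, 0, 0], [0, 0, 0], [0, 0, 0], [0, 0, 0]], jaw=[0, 0, 0, 0, 0, 0, 0])

```text
time_s: 30.5
tcp_pos: [0.4685, 0.1451, 0.2497]
eef_rot: [-179.8, -12.9, 12.7]
contact_force: [0.9, 0.4, -0.3]
gripper_width: 0.0875
```

Run:
```python
from h import *
from plant import r
w=snap(r,"wrist","t_wrist"); print(pose(r)[0]); crop(w,170,350,30,220,4,"t_crop")
```

```text
[0.46857915 0.14497177 0.24854779]
```

View pics/t_crop.png

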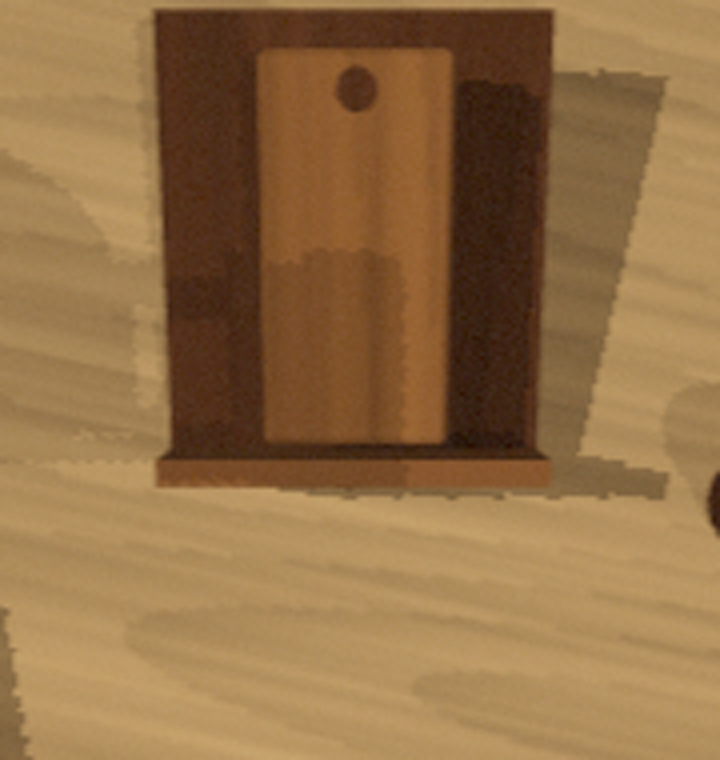

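Run:
```python
from h import *
from plant import r
w=load("t_wrist"); f=lambda p:cp(p,4,170,30)
T=todeck(rayplane(w,f([(256,48),(455,48),(445,443),(264,443)]),DO+.030*dz,dz))*1000; print(T.round(1),T.mean(0))
plan(r,[.391,.415,.29],Rdown(12.7))
```

```text
[[112.6  27.5  30. ]
 [112.6 -27.8  30. ]
 [  3.9 -27.3  30. ]
 [  3.9  27.6  30. ]] [5.82379434e+01 2.15340045e-02 3.00000000e+01]
turn [-0.001 -0.149 -0.   ] deg [-9.000e-02 -1.278e+01 -1.000e-02] | slide after turn [-0.163 -2.805 -0.415] | slide before turn [-0.068 -2.805 -0.436] dist mm 284
```

Board at deck x = 58 mm, y = 0, top 30 mm above the deck as expected. Now the case.

Emit:
apply_moves(slide=[[0, 0, 0], [0, 0, 0], [-0.02, -0.4, -0.06], [-0.02, -0.48, -0.07], [-0.03, -0.48, -0.07], [-0.03, -0.48, -0.07], [-0.03, -0.48, -0.07], [-0.03, -0.48, -0.07]], turn=[[0, -0.075, 0], [0, -0.074, 0], [0, 0, 0], [0, 0, 0], [0, 0, 0], [0, 0, 0], [0, 0, 0], [0, 0, 0.08]], jaw=[0, 0, 0, 0, 0, 0, 0, 0])

```text
time_s: 31.35
tcp_pos: [0.3913, 0.4163, 0.2877]
eef_rot: [179.9, 0.2, 5.7]
contact_force: [1.1, 1.2, 0.7]
gripper_width: 0.0877
```

Emit:
apply_moves(slide=[[0, 0, 0], [0, 0, 0], [0, 0, 0], [0, 0, 0], [0, 0, 0], [0, 0, 0], [0, 0, 0], [0, 0, 0]], turn=[[0, 0, 0.09], [0, 0, 0.09], [0, 0, 0.09], [0, 0, 0.09], [0, 0, 0.09], [0, 0, 0.09], [0, 0, 0.09], [0, 0, 0.09]], jaw=[0, 0, 0, 0, 0, 0, 0, 0])

```text
time_s: 32.15
tcp_pos: [0.3921, 0.4145, 0.2871]
eef_rot: [179.7, -0.0, -56.4]
contact_force: [0.3, 0.4, -0.3]
gripper_width: 0.0873
```

Emit:
apply_moves(slide=[[0, 0, 0], [0, 0, 0], [0, 0, 0], [0, 0, 0]], turn=[[0, 0, 0.09], [0, 0, 0.06], [0, 0, 0], [0, 0, 0]], jaw=[0, 0, 0, 0])

```text
time_s: 32.55
tcp_pos: [0.392, 0.4145, 0.2878]
eef_rot: [179.8, -0.0, -68.8]
contact_force: [-0.8, -0.3, 0.7]
gripper_width: 0.0875
```

Run:
```python
from h import *
from plant import r
w=snap(r,"wrist","u_wrist"); print(pose(r)[0],pose(r)[2]["eef_rot"]); crop(w,180,340,60,220,5,"u_crop")
```

```text
[0.39195848 0.41451134 0.28815208] [ 1.79839018e+02 -2.69339763e-02 -6.88433662e+01]
```

View pics/u_crop.png

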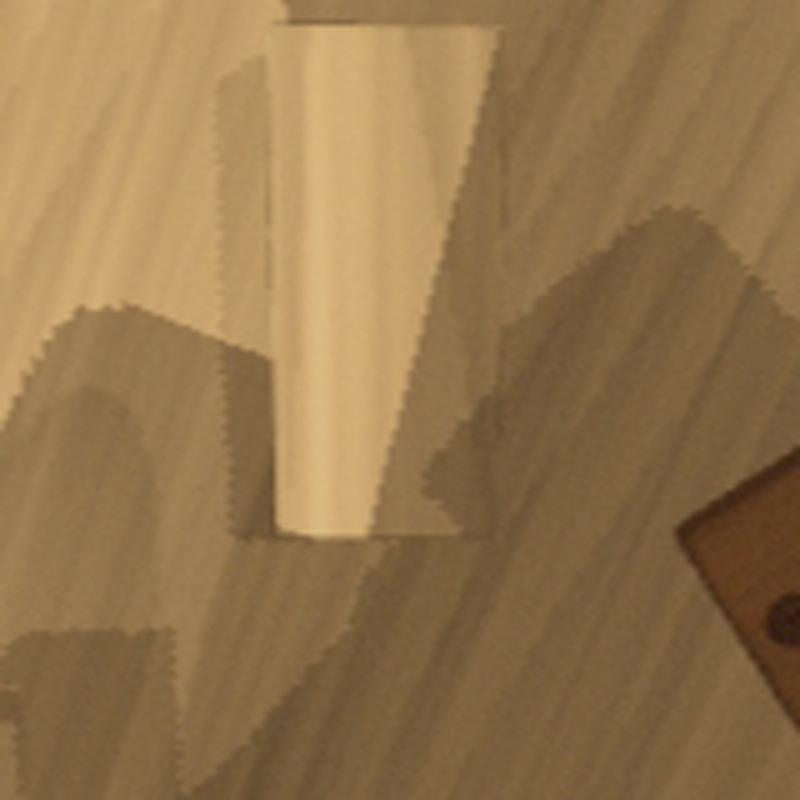

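Run:
```python
from h import *
from plant import r
w=load("u_wrist"); f=lambda p:cp(p,5,180,60)
t=show("case",w,f([(269,24),(506,24),(493,538),(277,537)]),.04)
c=t.mean(0); plan(r,[c[0],c[1],.030],Rdown(-69.1))
```

```text
case mean [0.4144 0.3588] len [0.059, 0.1302, 0.0591, 0.1299] ang [-158.8, 110.8, 20.8, -69.2]
turn [ 0.002 -0.     0.003] deg [ 0.16 -0.03  0.26] | slide after turn [ 0.601 -0.011  2.582] | slide before turn [ 0.599 -0.016  2.582] dist mm 265
```

Emit:
apply_moves(slide=[[0.3, 0, 0.2], [0.3, -0.01, 0.4], [0, 0, 0.45], [0, 0, 0.45], [0, 0, 0.45], [0, 0, 0.35], [0, 0, 0.2], [0, 0, 0.08]], turn=[[0.002, 0, 0.003], [0, 0, 0], [0, 0, 0], [0, 0, 0], [0, 0, 0], [0, 0, 0], [0, 0, 0], [0, 0, 0]], jaw=[0, 0, 0, 0, 0, 0, 0, 0])

```text
time_s: 33.4
tcp_pos: [0.4137, 0.3578, 0.0286]
eef_rot: [179.9, -0.1, -69.2]
contact_force: [0.6, -0.6, 0.8]
gripper_width: 0.0879
```

Emit:
apply_moves(slide=[[0, 0, 0], [0, 0, 0], [0, 0, 0]], turn=[[0, 0, 0], [0, 0, 0], [0, 0, 0]], jaw=[0, 0, 0])

```text
time_s: 33.7
tcp_pos: [0.4149, 0.36, 0.0326]
eef_rot: [-179.8, 0.1, -69.2]
contact_force: [0.7, -0.3, 0.1]
gripper_width: 0.0874
```

Run:
```python
from h import *
from plant import r
plan(r,[.4144,.3588,.0300],Rdown(-69.1)); print(pose(r)[0])
```

```text
turn [-0.002  0.001 -0.001] deg [-0.2   0.13 -0.1 ] | slide after turn [0.01  0.009 0.026] | slide before turn [0.01  0.009 0.026] dist mm 3
[0.41493385 0.36003792 0.03256093]
```

Emit:
apply_moves(slide=[[0.01, 0, 0.01], [0, 0, 0], [0, 0, 0], [0, 0, 0], [0, 0, 0], [0, 0, 0], [0, 0, 0], [0, 0, 0]], turn=[[0, 0, 0], [0, 0, 0], [0, 0, 0], [0, 0, 0], [0, 0, 0], [0, 0, 0], [0, 0, 0], [0, 0, 0]], jaw=[0, 0.1, 0.2, 0.3, 0.4, 0.6, 0.6, 0.6], newtons=35)

```text
time_s: 34.5
tcp_pos: [0.4147, 0.3582, 0.0303]
eef_rot: [-179.9, 0.0, -69.2]
contact_force: [-0.7, -0.6, 2.5]
gripper_width: 0.0596
```

Emit:
apply_moves(slide=[[0, 0, 0], [0, 0, -0.03], [0, 0, -0.1], [0, 0, -0.3], [0, 0, -0.4], [0, 0, -0.5], [0, 0, -0.5], [0, 0, -0.3]], turn=[[0, 0, 0], [0, 0, 0], [0, 0, 0], [0, 0, 0], [0, 0, 0], [0, 0, 0], [0, 0, 0], [0, 0, 0]], jaw=[0.6, 0.6, 0.6, 0.6, 0.6, 0.6, 0.6, 0.6])

```text
time_s: 35.3
tcp_pos: [0.4151, 0.3584, 0.2481]
eef_rot: [-179.7, 0.2, -69.2]
contact_force: [-0.0, 0.2, -3.5]
gripper_width: 0.0597
```

Emit:
apply_moves(slide=[[0, 0, -0.2], [0, 0, 0], [0, 0, 0]], turn=[[0, 0, 0], [0, 0, 0], [0, 0, 0]], jaw=[0.6, 0.6, 0.6])

```text
time_s: 35.6
tcp_pos: [0.4139, 0.3575, 0.2628]
eef_rot: [-179.9, 0.1, -69.3]
contact_force: [0.4, 0.2, -4.6]
gripper_width: 0.0596
```

Run:
```python
from h import *
from plant import r
w=snap(r,"wrist","v_wrist"); p,R,s=pose(r); print(p,s["contact_force"],s["gripper_width"])
plan(r,[*UC,.25],Rdown(UY-90))
```

```text
[0.4137106  0.35718564 0.26183474] [-0.01101442 -0.13530413 -3.29470819] 0.05972019678902219
turn [0.    0.    0.077] deg [0.03 0.   6.65] | slide after turn [ 5.73  -0.781  0.118] | slide before turn [ 5.781 -0.112  0.118] dist mm 578
```

View pics/v_wrist.png

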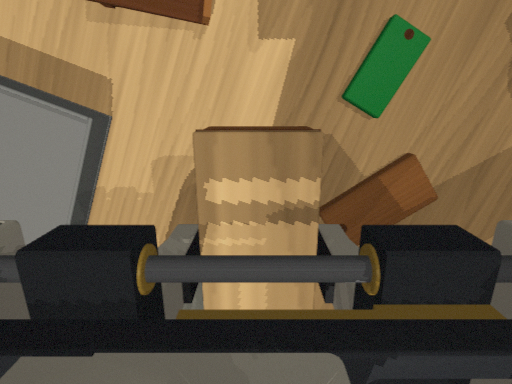

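Run:
```python
from h import *
from plant import r
p,R,_=pose(r); w=load("v_wrist"); P=rayplane(w,[(194,131),(321,131)],p-R[:,2]*.0097,R[:,2]); print((P-p)@R)
```

```text
[[ 0.06394648 -0.02985951 -0.0097    ]
 [ 0.06392083  0.02837291 -0.0097    ]]
```

Emit:
apply_moves(slide=[[0.2, -0.03, 0], [0.4, -0.05, 0], [0.47, -0.06, 0], [0.47, -0.06, 0], [0.47, -0.06, 0], [0.47, -0.07, 0], [0.47, -0.07, 0], [0.47, -0.07, 0]], turn=[[0, 0, 0.077], [0, 0, 0], [0, 0, 0], [0, 0, 0], [0, 0, 0], [0, 0, 0], [0, 0, 0], [0, 0, 0]], jaw=[0.6, 0.6, 0.6, 0.6, 0.6, 0.6, 0.6, 0.6])

```text
time_s: 36.45
tcp_pos: [0.5453, 0.0367, 0.261]
eef_rot: [179.9, 0.0, -75.8]
contact_force: [1.7, 1.7, -3.6]
gripper_width: 0.0598
```

Run:
```python
from h import *
from plant import r
plan(r,[*UC,.25],Rdown(UY-90))
```

```text
turn [0.001 0.001 0.001] deg [0.09 0.04 0.06] | slide after turn [ 2.301 -0.285  0.11 ] | slide before turn [ 2.301 -0.283  0.108] dist mm 232
```

Emit:
apply_moves(slide=[[0.46, -0.06, 0], [0.46, -0.06, 0], [0.46, -0.06, 0], [0.46, -0.05, 0], [0.3, -0.03, 0], [0.17, -0.02, 0], [0, 0, 0], [0, 0, 0]], turn=[[0, 0, 0], [0, 0, 0], [0, 0, 0], [0, 0, 0], [0, 0, 0], [0, 0, 0], [0, 0, 0], [0, 0, 0]], jaw=[0.6, 0.6, 0.6, 0.6, 0.6, 0.6, 0.6, 0.6])

```text
time_s: 37.25
tcp_pos: [0.6287, -0.1781, 0.2611]
eef_rot: [179.9, 0.1, -75.9]
contact_force: [-0.6, -0.0, -4.4]
gripper_width: 0.0598
```

Run:
```python
from h import *
from plant import r
plan(r,[*UC,.16],Rdown(UY-90))
```

```text
turn [0.001 0.001 0.   ] deg [0.06 0.12 0.01] | slide after turn [1.400e-02 1.000e-03 1.011e+00] | slide before turn [ 0.016 -0.     1.011] dist mm 101
```

Lower to about 20 mm above the unit's top and look.

Emit:
apply_moves(slide=[[0.02, 0.01, 0.2], [0, 0, 0.3], [0, 0, 0.3], [0, 0, 0.2], [0, 0, 0.1], [0, 0, 0], [0, 0, 0]], turn=[[0.001, 0.001, 0], [0, 0, 0], [0, 0, 0], [0, 0, 0], [0, 0, 0], [0, 0, 0], [0, 0, 0]], jaw=[0.6, 0.6, 0.6, 0.6, 0.6, 0.6, 0.6])

```text
time_s: 37.95
tcp_pos: [0.6298, -0.18, 0.1539]
eef_rot: [-179.8, -0.1, -75.8]
contact_force: [0.2, 0.6, -3.1]
gripper_width: 0.06
```

Run:
```python
from h import *
from plant import r
w=snap(r,"wrist","x_wrist"); print(pose(r)[0]); s=snap(r,"scene","x_scene"); crop(s,170,300,200,320,5,"x_crop")
plan(r,[*UC,.1303],Rdown(UY-90))
```

```text
[ 0.63003775 -0.18018644  0.15427369]
turn [-0.003 -0.001  0.001] deg [-0.3  -0.08  0.09] | slide after turn [-0.01   0.008  0.241] | slide before turn [-0.011  0.01   0.241] dist mm 24
```

View pics/x_wrist.png

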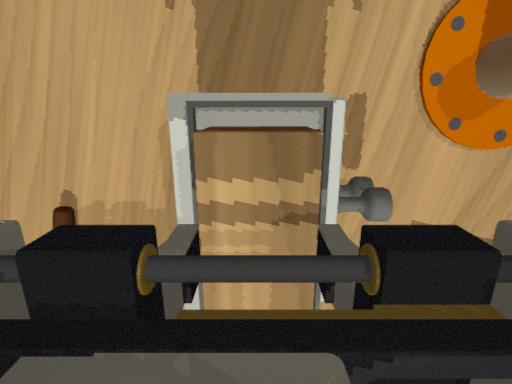

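View pics/x_crop.png

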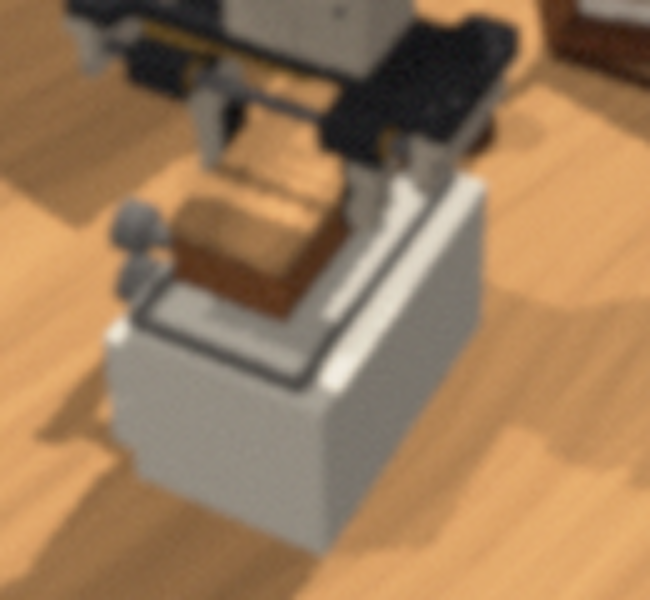

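Run:
```python
from h import *
from plant import r
p,R,_=pose(r); w=load("x_wrist")
a=ray(w,[188,330,258],[106,106,106],.108); print("rim inner",((a-p)@R*1000).round(1)); a=ray(w,[182,336],[100,100],.108); print("rim outer",((a-p)@R*1000).round(1))
a=ray(w,[194,323],[130,130],p[2]+.0097); print("case far",((a-p)@R*1000).round(1))
```

```text
rim inner [[ 74.8 -44.   46.7]
 [ 74.8  45.2  46.3]
 [ 74.8   0.   46.5]]
rim outer [[ 78.4 -47.5  46.7]
 [ 78.4  48.7  46.2]]
case far [[ 64.3 -29.1  -9.5]
 [ 64.4  29.4  -9.8]]
```

Emit:
apply_moves(slide=[[-0.01, 0, 0.08], [0, 0, 0.06], [0, 0, 0.05], [0, 0, 0.02], [0, 0, 0], [0, 0, 0]], turn=[[0, 0, 0], [0, 0, 0], [0, 0, 0], [0, 0, 0], [0, 0, 0], [0, 0, 0]], jaw=[0.6, 0.6, 0.6, 0.6, 0.6, 0.6])

```text
time_s: 38.65
tcp_pos: [0.629, -0.1797, 0.1318]
eef_rot: [-179.8, -0.0, -75.9]
contact_force: [0.3, -0.1, -3.6]
gripper_width: 0.0601
```

Emit:
apply_moves(slide=[[0, 0, 0.01], [0, 0, 0], [0, 0, 0]], turn=[[0, 0, 0], [0, 0, 0], [0, 0, 0]], jaw=[0.6, 0.6, 0.6])

```text
time_s: 38.95
tcp_pos: [0.629, -0.1795, 0.1309]
eef_rot: [-179.8, -0.0, -75.8]
contact_force: [0.6, 0.4, -2.6]
gripper_width: 0.0597
```

Emit:
apply_moves(slide=[[0, 0, 0.01], [0, 0, 0]], turn=[[0, 0, 0], [0, 0, 0]], jaw=[0.6, 0.6])

```text
time_s: 39.15
tcp_pos: [0.6292, -0.1795, 0.1303]
eef_rot: [-179.8, -0.1, -75.8]
contact_force: [-0.6, 1.0, 0.5]
gripper_width: 0.0598
```

Emit:
apply_moves(slide=[[0, 0, 0.005], [0, 0, 0]], turn=[[0, 0, 0], [0, 0, 0]], jaw=[0.6, 0.6])

```text
time_s: 39.35
tcp_pos: [0.6291, -0.1795, 0.1303]
eef_rot: [-179.8, -0.1, -75.8]
contact_force: [-2.6, 1.2, 5.0]
gripper_width: 0.0597
```

Emit:
apply_moves(slide=[[0, 0, 0], [0, 0, 0], [0, 0, 0], [0, 0, 0], [0, 0, 0], [0, 0, 0], [0, 0, -0.1], [0, 0, -0.2]], turn=[[0, 0, 0], [0, 0, 0], [0, 0, 0], [0, 0, 0], [0, 0, 0], [0, 0, 0], [0, 0, 0], [0, 0, 0]], jaw=[0.5, 0.3, 0.2, 0.1, 0, 0, 0, 0])

```text
time_s: 40.15
tcp_pos: [0.6279, -0.1794, 0.1584]
eef_rot: [180.0, 0.0, -75.9]
contact_force: [0.7, 0.8, -0.3]
gripper_width: 0.0875
```

Emit:
apply_moves(slide=[[0, 0, -0.3], [-0.1, 0, -0.4], [-0.2, 0, -0.4], [-0.2, 0, -0.4], [-0.2, 0, -0.2], [0, 0, 0], [0, 0, 0]], turn=[[0, 0, 0], [0, 0, 0], [0, 0, 0], [0, 0, 0], [0, 0, 0], [0, 0, 0], [0, 0, 0]], jaw=[0, 0, 0, 0, 0, 0, 0])

```text
time_s: 40.85
tcp_pos: [0.6112, -0.1112, 0.3302]
eef_rot: [-179.7, -0.0, -75.8]
contact_force: [-0.5, -0.3, -1.0]
gripper_width: 0.088
```

Run:
```python
from h import *
from plant import r
w=snap(r,"wrist","y_wrist"); print(pose(r)[0],pose(r)[2]["gripper_width"]); s=snap(r,"scene","y_scene"); snap(r,"side","y_side")
```

```text
[ 0.61091927 -0.11164153  0.32903439] 0.08761477262547053
```

View pics/y_wrist.png

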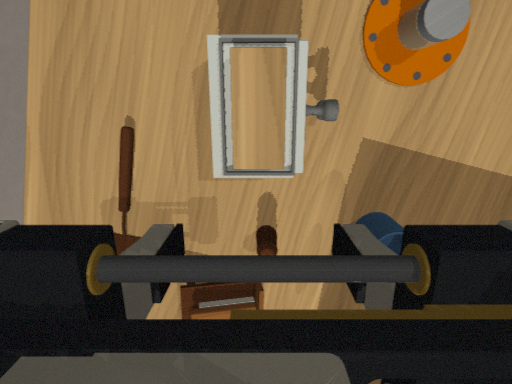

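View pics/y_side.png

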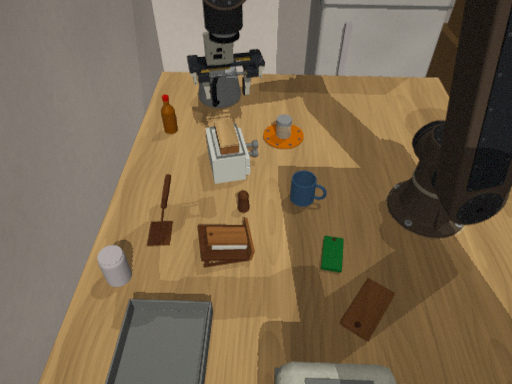

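View pics/y_scene.png

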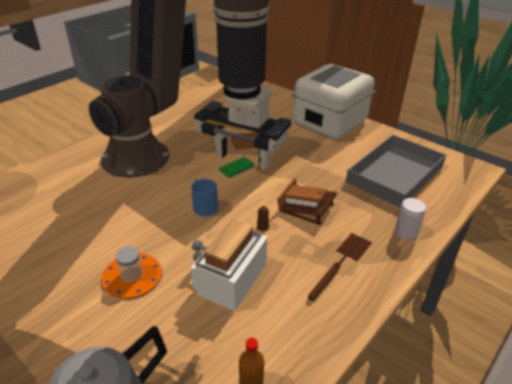

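All four are in place: jar on the trivet (side 284,127), case inside the rim (228,136), board over tile on the rack (227,238), and the bystanders at their starting pixels. One last numeric check on the case, the board and the bystanders.

Run:
```python
from h import *
from plant import r
w=load("y_wrist"); crop(w,190,330,20,200,4,"y_crop")
W=cloud(w); print("case top z",np.nanmedian(W[60:150,245:275,2]),np.nanmedian(W[55:70,245:275,2]),np.nanmedian(W[150:165,245:275,2]))
for n,reg in (("side",[("mug",285,330,165,210),("shaker",232,252,185,215),("spat",140,180,170,250)]),("scene",[("mug",188,222,175,220),("shaker",255,272,203,234),("spat",300,375,230,305)])):
    a=load("a_"+n)["pixels"].astype(int);b=load("y_"+n)["pixels"].astype(int)
    for l,x0,x1,y0,y1 in reg: print(n,l,"mean abs diff",np.abs(a-b)[y0:y1,x0:x1].mean().round(1))
```

```text
case top z 0.14099138512227657 0.14102445948107833 0.1409564171490179
side mug mean abs diff 3.9
side shaker mean abs diff 4.4
side spat mean abs diff 6.4
scene mug mean abs diff 4.9
scene shaker mean abs diff 5.9
scene spat mean abs diff 8.3
```

View pics/y_crop.png

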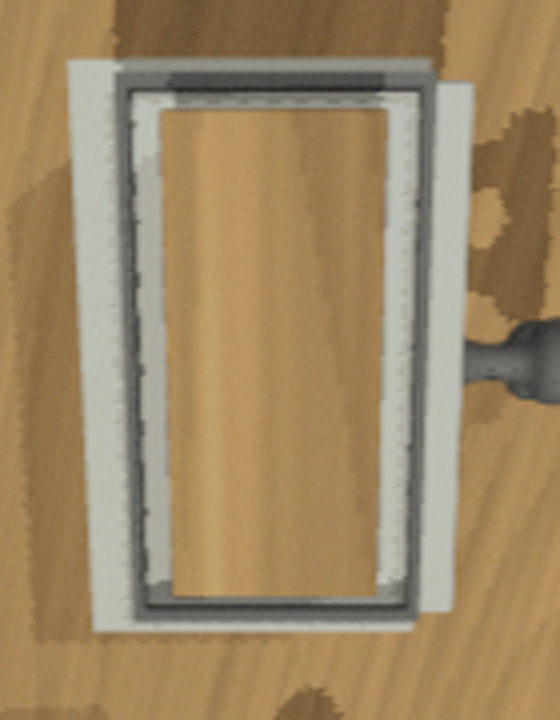

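Run:
```python
from h import *
from plant import r
w=load("y_wrist"); f=lambda p:cp(p,4,190,20)
t=show("case",w,f([(160,109),(387,109),(376,598),(172,598)]),.14); u=show("rim",w,f([(117,73),(433,73),(418,617),(135,619)]),.108)
print("offset mm",(t.mean(0)-u.mean(0))*1000)
s=r.get_state(); print(s["time_s"],s["contact_force"]); print(r.close_job())
```

```text
case mean [ 0.6292 -0.1783] len [0.0594, 0.1303, 0.0597, 0.1304] ang [-165.9, 104.3, 14.2, -75.8]
rim mean [ 0.6289 -0.1793] len [0.0898, 0.1583, 0.0911, 0.1591] ang [-165.9, 104.6, 14.6, -75.9]
offset mm [0.24878342 0.9343031 ]
41.0 [-0.07837736 -0.89206888 -0.46684157]
the job is handed in; nothing more can be done
None
```

I took the pile apart in order, let go of everything and handed the job in at 41 s. By my own checks all four things are in place; the hand-in itself gives no verdict.

- **Jar:** upright, about 1.5 mm from the trivet's centre, measured from the wrist camera just after release.
- **Tile:** on the deck at x = 51 mm, y = 0, measured before the board went on. After that I saw it only in the pictures.
- **Board:** on the tile at deck x = 58 mm, y = 0, square to it and centred. I used the smaller brown board from the pile; the larger brown one and the green one were not touched.
- **Case:** about 1 mm off the rim's centre, with its top level at 141 mm, where 140 mm is expected.
- **Mug, shaker and spatula:** at the same pixels as at the start in the side and scene views.
- **Gripper:** open and clear of everything at the end.

**Camera disagreement:** the side and scene cameras differed by about 10 mm in y at the trivet, rack and drawer unit, against the stated 2 mm. I aimed with the wrist camera instead, and its readings agreed with the given sizes and with the heights where the parts touched down.

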